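# Turn two specimen cases over and stack them

### The job

The undersides of two fossils are to be cleaned next: turn both lidded specimen cases upside down, gripping base and lid together by their paired tabs so that neither comes open, and stack them lid down on the green sloping work stand, the blue-lidded case at the bottom first, then the yellow-lidded one squarely on top of it. Both should lie flat against what is under them and down against the stand's fence, centred on it, with the tabs at the upper end; set them down gently, without dropping them, and leave everything else on the bench where it is.

Things in the scene. Friction and masses are not known exactly. Their poses are not given: they have to be found in the camera images.
- blue_base: White tray of the blue-lidded case, 100 (x) x 90 (y) x 32 (z) mm, 0.1-0.2 kg. Origin: centre of its underside; z to the rim. Tab: x -50 to -92 mm, 40 mm wide, z 26 to 32 mm (flush with the rim). Starts lid up on blue_bed, axes parallel to the bed's, +x end touching the fence, up to 7 mm off centre in y; the tab stands free beyond the bed's upper edge.
- blue_lid: Blue lid, 100 x 90 x 32 mm, 0.08 kg, loose on the base. Origin: centre of the plane where it meets the base's rim; z out through its top, 32 mm away. Tab like the base's (z 0 to 6 mm) and lying on it: the pair is a 12 mm thick grip; a finger on each tab holds the case shut. Lip 8 mm into the base, 2 mm play. Shut case: 64 mm thick.
- blue_base_rim (a point): Centre of the base's rim plane (base x = y = 0, z = 32 mm)
- blue_lid_rim (a point): The lid's origin; within 3 mm of the base's rim point when the case is shut
- yellow_base: White tray of the yellow-lidded case, 100 (x) x 90 (y) x 32 (z) mm, 0.1-0.2 kg. Origin: centre of its underside; z to the rim. Tab: x -50 to -92 mm, 40 mm wide, z 26 to 32 mm (flush with the rim). Starts lid up on yellow_bed, axes parallel to the bed's, +x end touching the fence, up to 7 mm off centre in y; the tab stands free beyond the bed's upper edge.
- yellow_lid: Yellow lid, 100 x 90 x 32 mm, 0.08 kg, loose on the base. Origin: centre of the plane where it meets the base's rim; z out through its top, 32 mm away. Tab like the base's (z 0 to 6 mm) and lying on it: the pair is a 12 mm thick grip; a finger on each tab holds the case shut. Lip 8 mm into the base, 2 mm play. Shut case: 64 mm thick.
- yellow_base_rim (a point): Centre of the base's rim plane (base x = y = 0, z = 32 mm)
- yellow_lid_rim (a point): The lid's origin; within 3 mm of the base's rim point when the case is shut
- blue_bed: Plywood V-shaped sloping rest, fixed, where the blue-lidded case starts. Origin: middle of the inner corner of bed and fence, 34 mm over the table. x down the slope (45 deg, away from the robot), y level, z out of the bed's face (up and away, 45 deg). Bed: plane z = 0, x -92 to 0 mm, 108 mm wide. Fence: plane x = 0, z 0 to 72 mm. 
- yellow_bed: Plywood V-shaped sloping rest, fixed, where the yellow-lidded case starts. Origin: middle of the inner corner of bed and fence, 34 mm over the table. x down the slope (45 deg, away from the robot), y level, z out of the bed's face (up and away, 45 deg). Bed: plane z = 0, x -92 to 0 mm, 108 mm wide. Fence: plane x = 0, z 0 to 72 mm. 
- work_bed: Green V-shaped sloping work stand, fixed, empty. Origin: middle of the inner corner of bed and fence, 34 mm over the table. x down the slope (45 deg, away from the robot), y level, z out of the bed's face (up and away, 45 deg). Bed: plane z = 0, x -92 to 0 mm, 108 mm wide. Fence: plane x = 0, z 0 to 136 mm. Turned cases lie lid on bed, end on fence: rim plane at z 32 mm (lower), 96 mm (upper).
- solvent_jar: Bystander, loose: brown glass jar with a steel lid, no label, 60 mm across, 85 mm high. Origin: centre of its underside
- resin_jar: Bystander, loose: brown glass jar with a paper label and steel lid, 56 mm across, 75 mm high. Origin: centre of its underside
- glue_bottle: Bystander, loose: white plastic bottle with a red cap, 50 mm across, 110 mm high. Origin: centre of its underside
- fossil: Bystander, loose: light brown fossil bone with knobbed ends, 172 mm long, 66 mm wide, 36 mm high. Origin: centre of its underside
- wood_block: Bystander, loose: plain wooden block, 50 x 130 x 28 mm. Origin: centre of its underside
- brush: Bystander, loose: brush with a dark wooden handle, 170 mm long, lying flat
- spatula: Bystander, loose: spatula 170 mm long, lying flat

How it is judged:
By the outcome, as a careful person would: the job done as asked, in the order asked, and still so for the second after the job is handed in, with the robot touching nothing.
It also fails if it takes over 67 s, if anything falls off the work surface, if the arm or the gripper's body presses on something with over 40 N, if the wrist force passes 120 N, or if a joint passes its speed limit or range.

### The arm

A 6-joint arm with a two-finger parallel gripper is mounted at the origin on the work surface. World frame = base frame: x ahead of the robot, y to its left, z up, the work surface at z = 0. Lengths are in mm, angles in rad, forces in N, time in s.
With the tool pointing down it reaches from about 300 to 775 mm from the base axis. Payload 14.6 kg.
Tool frame: the origin (TCP) lies at the very end of the fingers, on their centre line; the grasp point (between the pads) lies robot.grasp_offset behind it (robot.grasp_offset is the distance from the TCP to the grasp point, in mm); z points along the fingers, y is the direction in which the jaws open and shut (so a half turn about z gives the same grasp; the last joint's range is limited). The gripper opens to 85 mm and grips with 20 to 120 N. Pads are 22 mm wide; open, the fingers measure 114 mm over their backs; the gripper's body (76 mm by 85 mm) begins 54 mm behind the grasp point. The pads swing forward as they close: fully open they stand 13 mm farther back than shut.
Start: joints at [-1.229, 0.3, 1.521, -0, 1.321, -0.067], TCP at [218.622, -504.672, 231.281] pointing down, gripper open.
Joint ranges: [-3.03, 3.03], [-0.79, 2.21], [0.23, 2.52], [-1.04, 4.18], [0, 3.07], [-2.55, 2.55]. Speed limits (rad/s): [2.22, 2.22, 2.57, 3.14, 3.14, 3.14].

### API

Orientations are given as [roll, pitch, yaw] about the fixed x, y, z axes, in that order (R = Rz(yaw) Ry(pitch) Rx(roll)).
In Python, from station import robot gives the robot as it stands.
- The arm moves only by the tool drive_tool, never from a script. Its argument "increments" is a list of rows, each an object with "xyz": the shift along the tool's x, y, z in cm, a list of three; "twist": the turn, a rotation vector about the tool's x, y, z in rad, a list of three. In form: [{"xyz": [x, y, z], "twist": [wx, wy, wz]}, ...]. A call has 1 to 12 rows; each row is the pose to reach, as a shift and turn from the pose commanded when the call began, along the tool's axes at that moment; what a row does not reach only later rows make up. A row lasts 1/12 s, in which the tool goes at most 41.7 mm and 7.16 degrees, less where a joint would pass 70% of its speed; a pose out of reach is approached as far as the arm can. A call with a gripper value outside its range is refused whole. "grip" is the closure, from 0 (fully open) to 1 (shut), set as the call begins (left out, the last holds). The fingers move at their own pace and stop on an object; "force" is the grip in N (left out, the last holds). Time passes only in rows, so rows that repeat a pose let the fingers close. It gives the time, the measured TCP pose, the force and the opening at its end, in the units of the state.
- robot.get_obs(): the state, without advancing time (a new reading comes with each control period).
- robot.snapshot(name): name is "scene" or "top" or "wrist"; returns the picture (384x512x3 uint8, blue, green, red); there is no depth.
- robot.get_calibration(name): a dict with "K" (3x3 intrinsics, pixels), "rvec" (rotation vector, rad) and "tvec" (3), from world to camera coordinates, as OpenCV has them. Camera axes: x right, y down, z forward; pixel columns grow to the right and rows downward; lengths in mm; the calibration is good to about 2 mm. A picture is of the moment at which its call begins: read the wrist's pose just before it. get_calibration takes no time and is no camera call; for the wrist camera it gives the pose at the moment of the call.
- robot.close_job(): hands the job in, once; it reports no verdict.
The state is a dict: "time": time; "joint_positions": joint angles; "joint_vel": joint speeds; "tau": joint torques, N m; "tool_pos": TCP position; "tool_rot": TCP orientation; "force": force on the tool from outside, world axes, zero at the start; "ft_torque": the same for the moment, N m; "finger_gap": opening from 0.0 (shut) to 1.0 (fully open).
Only numpy, scipy, OpenCV 4.12 (cv2) and the standard library are available. Lean on these libraries where they do the work, as an engineer would, in place of code of your own. Each camera call takes 0.05 s, during which the arm holds its last target.

## Working session

There is one attempt and no reset: what is moved stays moved. The work goes in short steps, Python scripts to look and compute and a tool call to move; the robot and the scene stay as the last step left them, time stands still between calls to the robot, and variables do not carry over. Pictures are saved under pics/ and viewed, and the job is handed in when it is done.

Besides the shell and the picture viewer there is one more tool, called by a JSON object that holds its "fn" and its "kwargs". drive_tool: Moves the arm, as the interface text tells. Its arguments: {"type":"object","properties":{"increments":{"type":"array","items":{"type":"object","properties":{"xyz":{"type":"array","items":{"type":"number"}},"twist":{"type":"array","items":{"type":"number"}}}}},"grip":{"type":"number"},"force":{"type":"number"}},"required":["increments"]}

```bash
ls -la; mkdir -p pics; python3 - <<'E'
from station import robot
import cv2
print(robot.get_obs()); print(robot.grasp_offset)
for n in ["scene","top"]:
    im=robot.snapshot(n); cv2.imwrite(f"pics/{n}0.png",im)
    c=robot.get_calibration(n); print(n,c)
E
```

```text
total 12
drwxr-xr-x  3 agent agent 4096 Dec  7 14:53 .
drwxr-xr-x 23 root  root  4096 Dec  7 14:53 ..
drwxr-xr-x  2 agent agent 4096 Dec  7 14:53 pics
{'time': 0.0, 'joint_positions': array([-1.22859806e+00,  3.00516720e-01,  1.52162870e+00, -1.64155869e-05,
        1.32069072e+00, -6.65809080e-02]), 'joint_vel': array([ 0.00105496, -0.00290976,  0.00090966,  0.0009478 , -0.00074174,
        0.00076824]), 'tau': array([ 9.03985092e-04, -5.43494833e+01, -3.61790979e+01, -3.54425038e-05,
        3.97882963e-03, -1.31258690e-05]), 'tool_pos': array([ 218.5385698 , -504.44657448,  230.67614395]), 'tool_rot': array([-3.14035086e+00, -6.68670045e-05,  4.08783207e-01]), 'force': array([-0.1901282 , -0.34102453,  0.36328615]), 'ft_torque': array([ 1.64905969e-05, -4.21853517e-02, -1.31946941e-02]), 'finger_gap': 0.9991089757678586}
18.700000000000003
scene {'K': array([[361.82550199,   0.        , 256.00113728],
       [  0.        , 361.82550199, 197.21280278],
       [  0.        ,   0.        ,   1.        ]]), 'rvec': array([ 2.11907492,  1.30786059, -0.47966554]), 'tvec': array([-210.08606833, -324.83354467, 1631.64213608])}
top {'K': array([[380.82258255,   0.        , 251.9417819 ],
       [  0.        , 380.82258255, 188.88856861],
       [  0.        ,   0.        ,   1.        ]]), 'rvec': array([ 2.16802708, -2.13331169,  0.15680743]), 'tvec': array([ -51.56758829,  529.37245378, 1241.66032666])}
```

View pics/scene0.png

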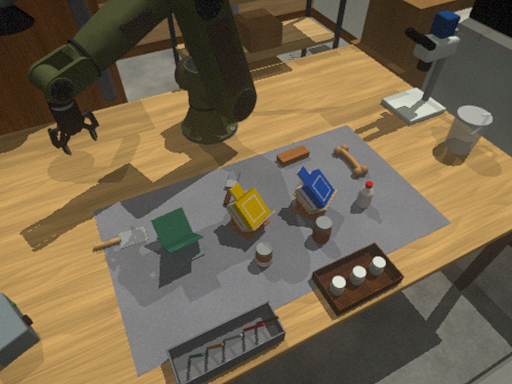

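View pics/top0.png

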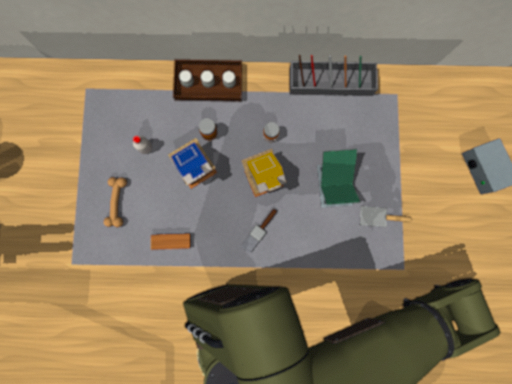

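The scene view (robot at the back) shows the green stand at about (177,232), the yellow case at (248,208) and the blue case at (315,190). In the top view these are at (339,176), (265,172) and (192,163). I'll enlarge the crops next.

```bash
python3 - <<'E'
import cv2,numpy as np
def crop(n,x0,y0,x1,y1,s,o):
    im=cv2.imread(n)[y0:y1,x0:x1]
    im=cv2.resize(im,None,fx=s,fy=s,interpolation=cv2.INTER_CUBIC)
    for x in range((x0+9)//10*10,x1,10):
        cv2.putText(im,str(x),(int((x-x0+.5)*s)-8,8),0,0.3,(255,255,255),1); cv2.line(im,(int((x-x0+.5)*s),10),(int((x-x0+.5)*s),14),(255,255,255),1)
    for y in range((y0+9)//10*10,y1,10):
        cv2.putText(im,str(y),(0,int((y-y0+.5)*s)+3),0,0.3,(255,255,255),1); cv2.line(im,(20,int((y-y0+.5)*s)),(24,int((y-y0+.5)*s)),(255,255,255),1)
    cv2.imwrite(o,im)
crop("pics/top0.png",160,130,295,200,5.8,"pics/topA.png")
crop("pics/top0.png",305,135,375,215,7,"pics/topB.png")
crop("pics/scene0.png",215,155,345,250,6,"pics/scA.png")
crop("pics/scene0.png",135,195,215,265,8,"pics/scB.png")
E
```

```text
(no output)
```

View pics/topA.png

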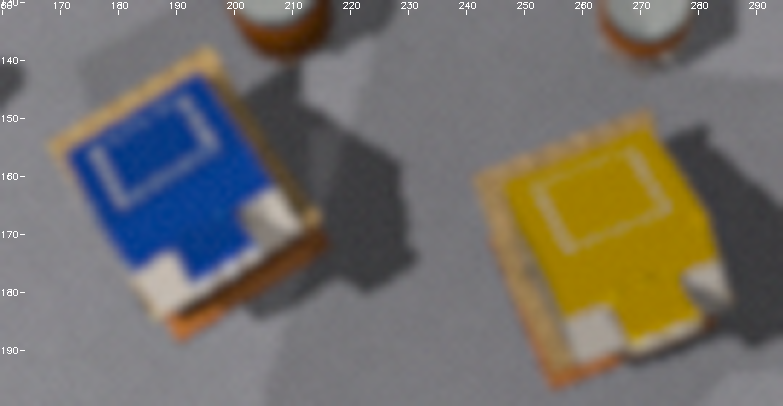

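View pics/topB.png

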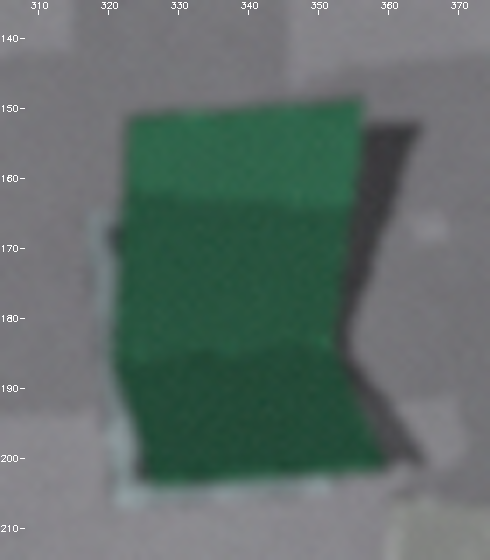

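View pics/scA.png

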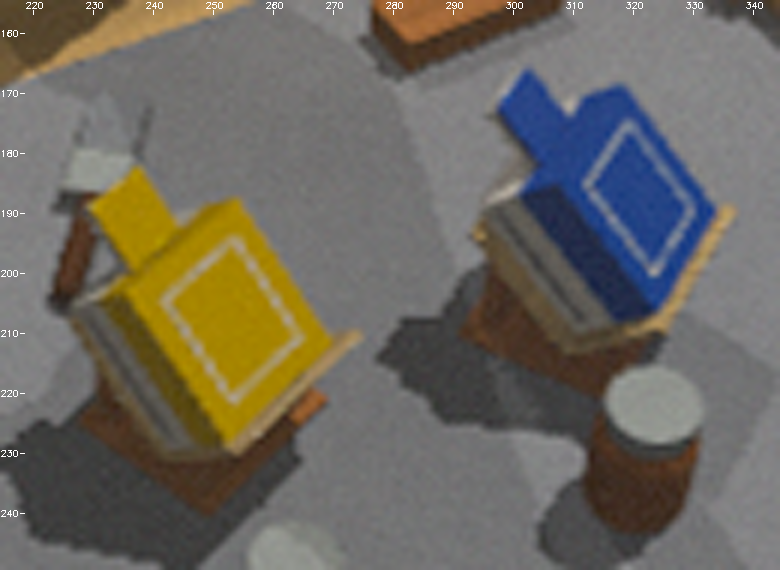

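View pics/scB.png

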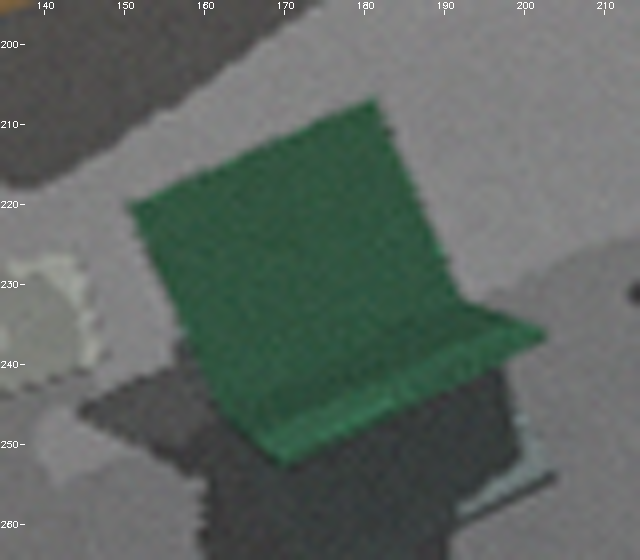

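```bash
cat > h.py <<'E'
import numpy as np, cv2
from scipy.spatial.transform import Rotation as R
from scipy.optimize import least_squares
CAL={}
def cal(n):
    from station import robot
    if n=="wrist": return robot.get_calibration(n)
    if n not in CAL: CAL[n]=robot.get_calibration(n)
    return CAL[n]
def proj(P,c):
    P=np.atleast_2d(np.asarray(P,float))
    return cv2.projectPoints(P,c["rvec"],c["tvec"],c["K"],None)[0][:,0]
def campos(c):
    M=cv2.Rodrigues(c["rvec"])[0]; return -M.T@c["tvec"]
# bed frame: x down the slope 45deg (away), z up and away
def bedR(yaw):
    s=np.sqrt(.5)
    B=np.array([[s,0,s],[0,1,0],[-s,0,s]])
    return R.from_euler("z",yaw).as_matrix()@B
def bedpts(x,y,yaw,P,z=34):
    return (bedR(yaw)@np.atleast_2d(P).T).T+np.array([x,y,z])
E
python3 - <<'E'
from h import *
ct,cs=cal("top"),cal("scene")
print(campos(ct),campos(cs))
# initial backproj onto z=34 of ridge
M=cv2.Rodrigues(ct["rvec"])[0]
def back(px,z,c):
    M=cv2.Rodrigues(c["rvec"])[0]
    d=M.T@np.linalg.inv(c["K"])@np.array([px[0],px[1],1]); o=campos(c); return o+d*(z-o[2])/d[2]
for px in [(320.9,186),(352.7,183.8),(322.3,162.4),(354.5,163.8)]: print(px,back(px,34,ct), back(px,130,ct))
for px in [(324.4,203.8),(360.2,201.4)]: print(px,back(px,99,ct))
for nm,c in [("t",ct),("s",cs)]:
    a=back((320.9,186),34,ct);b=back((352.7,183.8),34,ct);m=(a+b)/2
    m=back((338.4,163.1),34,ct)
    for mm in [m]:
        print(nm,mm); 
        for yaw in (0,0.05):
            print(proj(bedpts(mm[0],mm[1],yaw,[[-92,54,0],[-92,-54,0],[0,54,0],[0,-54,0],[0,54,136],[0,-54,136]]),c).round(1).tolist())
E
```

```text
[ 350.76154141  -38.20120474 1303.88718331] [1263.62082432 -408.20073684 1023.98418879]
(320.9, 186) [ 544.3249245  -275.59765531   34.        ] [ 529.69206182 -257.65113254  130.        ]
(352.7, 183.8) [ 553.63259122 -383.25181994   34.        ] [ 538.29609437 -357.16693658  130.        ]
(322.3, 162.4) [ 625.6808873  -281.15690522   34.        ] [ 604.89773621 -262.79011835  130.        ]
(354.5, 163.8) [ 622.68291655 -390.86672166   34.        ] [ 602.12640385 -364.20617255  130.        ]
(324.4, 203.8) [ 477.32760626 -274.03805394   99.        ]
(360.2, 201.4) [ 486.87542741 -388.30686621   99.        ]
t [ 624.18189765 -336.01197014   34.        ]
[[326.6, 178.5], [360.2, 179.0], [322.6, 162.8], [354.2, 163.4], [328.0, 127.0], [361.8, 127.6]]
[[327.6, 179.3], [361.2, 178.2], [322.6, 163.6], [354.2, 162.6], [326.5, 127.8], [360.2, 126.8]]
s [ 624.18189765 -336.01197014   34.        ]
[[189.9, 223.8], [156.7, 236.4], [199.6, 250.6], [167.0, 263.9], [207.9, 258.1], [171.4, 273.3]]
[[188.6, 223.6], [156.0, 237.5], [199.3, 250.0], [167.3, 264.5], [209.1, 256.7], [173.4, 273.3]]
```

```bash
python3 - <<'E'
from h import *
ct,cs=cal("top"),cal("scene")
P=np.array([[-92,54,0],[-92,-54,0],[0,54,0],[0,-54,0],[0,54,136],[0,-54,136]])
T=np.array([(324.4,203.8),(360.2,201.4),(320.9,186),(352.7,183.8),(322.7,151.3),(356.2,148.5)])
S=np.array([(181.7,206.6),(151.2,220.1),(192,231.8),(161.4,244.5),(202.8,236.4),(170.1,252.6)])
def f(p,full=False,w=(1,1)):
    q=bedpts(p[0],p[1],p[2],P,p[3])
    return np.r_[w[0]*(proj(q,ct)-T).ravel(),w[1]*(proj(q,cs)-S).ravel()]
for w in [(1,1),(1,0),(0,1)]:
    r=least_squares(f,[549,-330,0.05,34],kwargs=dict(w=w),loss="soft_l1"); print(w,r.x.round(3)); print(f(r.x).reshape(2,6,2).round(1).tolist())
E
```

```text
(1, 1) [ 5.48953e+02 -3.28600e+02  9.20000e-02  3.19680e+01]
[[[2.0, -0.5], [-0.2, -0.6], [-0.3, 0.2], [-0.4, 0.0], [0.4, 0.4], [0.8, 0.8]], [[0.3, 0.1], [-0.2, 0.3], [1.0, 0.0], [1.3, 1.7], [0.1, -0.9], [-0.8, -0.8]]]
(1, 0) [ 5.45298e+02 -3.22389e+02  9.00000e-02  5.38660e+01]
[[[1.4, -0.1], [-0.2, -0.2], [-1.0, 0.2], [-0.5, 0.1], [-0.2, -0.1], [0.8, 0.2]], [[0.8, -5.6], [-0.1, -5.4], [1.6, -5.3], [1.6, -3.7], [0.8, -6.8], [-0.5, -6.8]]]
(0, 1) [ 5.48019e+02 -3.29282e+02  8.90000e-02  3.10280e+01]
[[[2.1, -0.2], [-0.1, -0.3], [-0.2, 0.5], [-0.3, 0.4], [0.6, 0.8], [1.0, 1.2]], [[0.1, 0.1], [-0.4, 0.3], [0.8, 0.1], [1.1, 1.7], [-0.2, -0.8], [-1.2, -0.8]]]
```

```bash
cat > fitcase.py <<'E'
from h import *
P=np.array([[0,45,64],[0,-45,64],[-142,20,38],[-142,-20,38],[-100,45,32],[-100,-45,32],
 [-100,45,64],[0,45,64],[0,-45,64],[-100,-45,64],[-142,20,38],[-142,-20,38]],float)
D={"blue":[(171.2,156.2),(193.6,142.4),(192.3,177.8),(202.3,171.7),(182.4,176.1),(206.9,162.3),
 (318.2,168.7),(333.7,189.8),(322.8,208.7),(302,185.8),(302.3,165.8),(297.3,172.5)],
"yellow":[(246.6,160.5),(271.6,151.9),(267.8,189.8),(278.5,186.1),(257.3,185.),(283.3,174.7),
 (254.2,187.8),(269.5,211.5),(252,230.3),(235.3,203.2),(237.5,182.3),(229.5,189)]}
ct,cs=cal("top"),cal("scene")
for k,v in D.items():
    v=np.array(v)
    def f(p):
        q=bedpts(p[0],p[1],p[2],P,p[3]); return np.r_[(proj(q[:6],ct)-v[:6]).ravel(),(proj(q[6:],cs)-v[6:]).ravel()]
    r=least_squares(f,[600,100,0.3,34],loss="soft_l1"); print(k,r.x.round(3)); print(f(r.x).reshape(2,6,2).round(1).tolist())
E
python3 fitcase.py; python3 -c "
from station import robot
print([a for a in dir(robot) if a[0]!='_'])"
```

```text
blue [6.15445e+02 1.62656e+02 5.64000e-01 3.06810e+01]
[[[-0.1, -0.2], [1.2, -0.2], [-0.2, 0.5], [1.2, -0.1], [0.4, 1.3], [0.6, 0.5]], [[0.1, 0.1], [0.2, 0.7], [0.7, -1.3], [4.9, -0.5], [0.5, -0.1], [0.3, 0.4]]]
yellow [ 5.90038e+02 -8.19190e+01  3.78000e-01  3.04040e+01]
[[[-0.1, 1.0], [0.4, 0.2], [-0.1, -1.0], [1.5, -1.9], [-0.5, 0.5], [0.3, 0.8]], [[-0.0, -0.1], [0.4, 0.9], [-0.1, -1.6], [-0.1, 0.2], [0.7, 0.0], [0.1, 0.1]]]
['IKError', 'close_job', 'get_calibration', 'get_obs', 'grasp_offset', 'snapshot']
```

```bash
cat >> h.py <<'E'
def tool(o):
    return R.from_euler("xyz",o["tool_rot"]).as_matrix(), np.array(o["tool_pos"])
def go(Rt,pt,o=None,Rc=None,pc=None):
    "increments (cm, rotvec) from current to target"
    if Rc is None:
        if o is None:
            from station import robot; o=robot.get_obs()
        Rc,pc=tool(o)
    xyz=Rc.T@(np.asarray(pt)-pc)/10; tw=R.from_matrix(Rc.T@Rt).as_rotvec()
    n=max(np.linalg.norm(xyz)/4.17,np.linalg.norm(tw)/np.deg2rad(7.16))
    print("xyz",xyz.round(2).tolist(),"twist",tw.round(3).tolist(),"rows>=",round(n,1)); return xyz,tw
E
python3 - <<'E'
from h import *
from station import robot
o=robot.get_obs(); Rt,pt=tool(o); c=robot.get_calibration("wrist")
M=cv2.Rodrigues(c["rvec"])[0]; print(c["K"]); print("cam in tool",Rt.T@(campos(c)-pt)); print("cam axes in tool (cols)",(Rt.T@M.T).round(3))
E
```

```text
[[327.05288081   0.         256.42359357]
 [  0.         327.05288081 193.75009531]
 [  0.           0.           1.        ]]
cam in tool [  83.11808368   -0.70762464 -142.06323452]
cam axes in tool (cols) [[-0.001 -0.947 -0.322]
 [ 1.    -0.001  0.   ]
 [-0.001 -0.322  0.947]]
```

```bash
python3 - <<'E'
from h import *
from station import robot
o=robot.get_obs(); Rt,pt=tool(o)
go(Rt,[480,-330,380])
E
```

```text
xyz [30.93, -5.63, -14.92] twist [0.0, 0.0, 0.0] rows>= 8.3
```

{"fn": "drive_tool", "kwargs": {"increments": [{"xyz": [4, -0.7, -2], "twist": [0, 0, 0]}, {"xyz": [31, -5.6, -15], "twist": [0, 0, 0]}, {"xyz": [31, -5.6, -15], "twist": [0, 0, 0]}, {"xyz": [31, -5.6, -15], "twist": [0, 0, 0]}, {"xyz": [31, -5.6, -15], "twist": [0, 0, 0]}, {"xyz": [31, -5.6, -15], "twist": [0, 0, 0]}, {"xyz": [31, -5.6, -15], "twist": [0, 0, 0]}, {"xyz": [31, -5.6, -15], "twist": [0, 0, 0]}, {"xyz": [31, -5.6, -15], "twist": [0, 0, 0]}, {"xyz": [31, -5.6, -15], "twist": [0, 0, 0]}, {"xyz": [31, -5.6, -15], "twist": [0, 0, 0]}, {"xyz": [31, -5.6, -15], "twist": [0, 0, 0]}]}}

```text
time: 1.1
tool_pos: [480.1, -330.5, 380.4]
tool_rot: [-3.14, 0.001, 0.408]
force: [-0.8, 0.7, 0.0]
finger_gap: 0.999
```

```bash
cat >> h.py <<'E'
def look(name):
    "save wrist picture + calibration + obs"
    from station import robot
    import pickle
    o=robot.get_obs(); c=robot.get_calibration("wrist"); im=robot.snapshot("wrist")
    cv2.imwrite(f"pics/{name}.png",im); cv2.imwrite(f"pics/{name}_v.png",cv2.resize(im,None,fx=1.5,fy=1.5,interpolation=cv2.INTER_CUBIC))
    pickle.dump((o,c),open(f"pics/{name}.pkl","wb"))
    rec(o); return o
def rec(o=None):
    import json
    if o is None:
        from station import robot; o=robot.get_obs()
    open("samples.txt","a").write(json.dumps([list(o["joint_positions"]),list(o["tool_pos"]),list(o["tool_rot"])])+"\n")
    print("t",round(o["time"],2),"q",o["joint_positions"].round(3).tolist(),"p",o["tool_pos"].round(1).tolist(),"rpy",o["tool_rot"].round(3).tolist(),"F",o["force"].round(1).tolist(),"gap",round(o["finger_gap"],3))
E
python3 - <<'E'
import json
q=[-1.22859806e+00,  3.00516720e-01,  1.52162870e+00, -1.64155869e-05,1.32069072e+00, -6.65809080e-02];p=[ 218.5385698 , -504.44657448,  230.67614395];r=[-3.14035086e+00, -6.68670045e-05,  4.08783207e-01]
open("samples.txt","a").write(json.dumps([q,p,r])+"\n")
from h import *
look("w1")
E
```

```text
t 1.1 q [-0.666, 0.318, 1.159, -0.0, 1.666, 0.497] p [480.1, -330.5, 380.4] rpy [-3.14, 0.001, 0.408] F [-0.8, 0.7, 0.0] gap 0.999
```

View pics/w1_v.png

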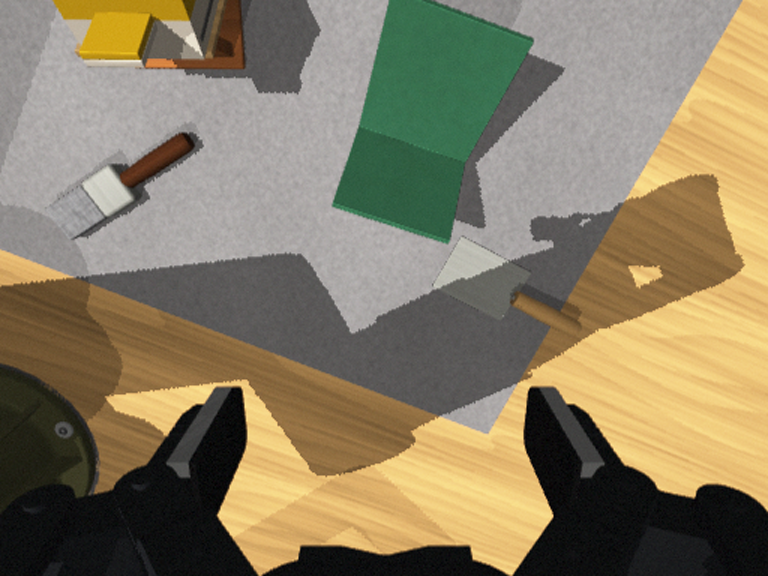

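```bash
python3 - <<'E'
from h import *
from station import robot
o=robot.get_obs(); Rt,pt=tool(o)
go(Rt@R.from_rotvec([0,0.3,0]).as_matrix(),[400,-20,400])
E
```

```text
xyz [4.98, -31.7, -1.92] twist [-0.0, 0.3, 0.0] rows>= 7.7
```

{"fn": "drive_tool", "kwargs": {"increments": [{"xyz": [5, -31.5, -2], "twist": [0, 0.3, 0]}, {"xyz": [5, -31.5, -2], "twist": [0, 0.3, 0]}, {"xyz": [5, -31.5, -2], "twist": [0, 0.3, 0]}, {"xyz": [5, -31.5, -2], "twist": [0, 0.3, 0]}, {"xyz": [5, -31.5, -2], "twist": [0, 0.3, 0]}, {"xyz": [5, -31.5, -2], "twist": [0, 0.3, 0]}, {"xyz": [5, -31.5, -2], "twist": [0, 0.3, 0]}, {"xyz": [5, -31.5, -2], "twist": [0, 0.3, 0]}, {"xyz": [5, -31.5, -2], "twist": [0, 0.3, 0]}, {"xyz": [5, -31.5, -2], "twist": [0, 0.3, 0]}, {"xyz": [5, -31.5, -2], "twist": [0, 0.3, 0]}]}}

```text
time: 2.07
tool_pos: [401.3, -21.9, 401.0]
tool_rot: [3.141, -0.3, 0.408]
force: [-0.8, -0.7, 0.2]
finger_gap: 1.002
```

```bash
python3 -c "
from h import *
look('w2')"
```

```text
t 2.07 q [-0.258, -0.268, 1.738, 0.185, 1.436, 0.902] p [401.3, -21.9, 401.0] rpy [3.141, -0.3, 0.408] F [-0.8, -0.7, 0.2] gap 1.002
```

View pics/w2_v.png

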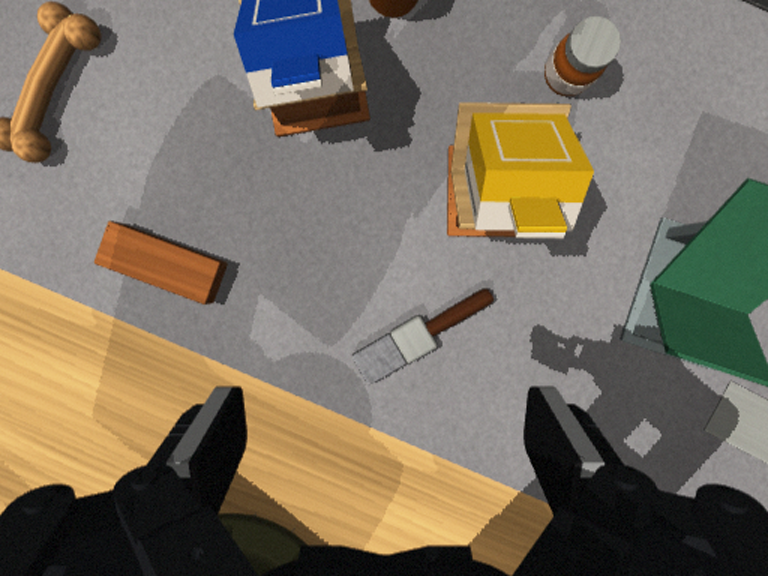

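```bash
python3 - <<'E'
from h import *
from station import robot
o=robot.get_obs(); Rt,pt=tool(o)
go(Rt@R.from_rotvec([0,-0.1,-0.3]).as_matrix(),[440,130,420])
E
```

```text
xyz [9.7, -12.45, 0.99] twist [0.0, -0.1, -0.3] rows>= 3.8
```

{"fn": "drive_tool", "kwargs": {"increments": [{"xyz": [9.7, -12.5, 1], "twist": [0, -0.1, -0.3]}, {"xyz": [9.7, -12.5, 1], "twist": [0, -0.1, -0.3]}, {"xyz": [9.7, -12.5, 1], "twist": [0, -0.1, -0.3]}, {"xyz": [9.7, -12.5, 1], "twist": [0, -0.1, -0.3]}, {"xyz": [9.7, -12.5, 1], "twist": [0, -0.1, -0.3]}, {"xyz": [9.7, -12.5, 1], "twist": [0, -0.1, -0.3]}, {"xyz": [9.7, -12.5, 1], "twist": [0, -0.1, -0.3]}, {"xyz": [9.7, -12.5, 1], "twist": [0, -0.1, -0.3]}]}}

```text
time: 2.78
tool_pos: [439.7, 130.1, 420.1]
tool_rot: [3.067, -0.188, 0.711]
force: [-0.8, 0.2, -0.4]
finger_gap: 1.002
```

```bash
python3 -c "
from h import *
look('w3')"
```

```text
t 2.78 q [0.193, -0.097, 1.54, 0.028, 1.499, 1.06] p [439.7, 130.1, 420.1] rpy [3.067, -0.188, 0.711] F [-0.8, 0.2, -0.4] gap 1.002
```

View pics/w3_v.png

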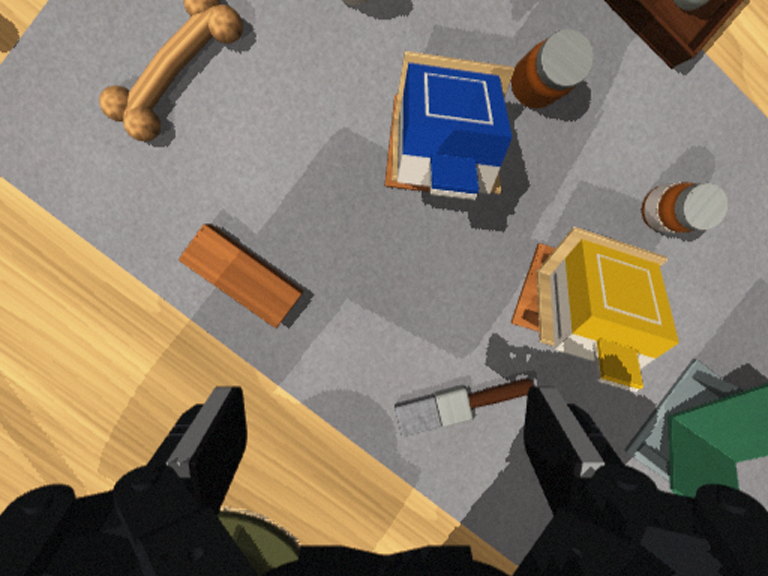

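The wrist views w2 and w3 show both cases, blue at about (300,70)/(455,125) and yellow at (530,170)/(620,310) in 1.5x pixels. View w1 shows the stand, with its ridge at (360,128)-(467,161). I'll read the corners from enlarged crops.

```bash
cat >> h.py <<'E'
def crop(n,x0,y0,x1,y1,s,o):
    im=cv2.imread(n)[y0:y1,x0:x1]
    im=cv2.resize(im,None,fx=s,fy=s,interpolation=cv2.INTER_CUBIC)
    for x in range((x0+9)//10*10,x1,10):
        X=int((x-x0+.5)*s); cv2.line(im,(X,0),(X,im.shape[0]),(200,200,200),1) if x%50==0 else None
        cv2.putText(im,str(x),(X-8,8),0,0.3,(255,255,255),1); cv2.line(im,(X,10),(X,14),(255,255,255),1)
    for y in range((y0+9)//10*10,y1,10):
        Y=int((y-y0+.5)*s)
        cv2.line(im,(0,Y),(im.shape[1],Y),(200,200,200),1) if y%50==0 else None
        cv2.putText(im,str(y),(0,Y+3),0,0.3,(255,255,255),1); cv2.line(im,(20,Y),(24,Y),(255,255,255),1)
    cv2.imwrite(o,im)
E
python3 - <<'E'
from h import *
crop("pics/w3.png",250,25,360,145,5,"pics/c3b.png")
crop("pics/w3.png",335,145,460,270,4.7,"pics/c3y.png")
crop("pics/w2.png",290,60,405,165,5.5,"pics/c2y.png")
crop("pics/w2.png",145,0,255,95,6,"pics/c2b.png")
crop("pics/w1.png",210,0,360,170,3.5,"pics/c1g.png")
E
```

```text
(no output)
```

View pics/c3b.png

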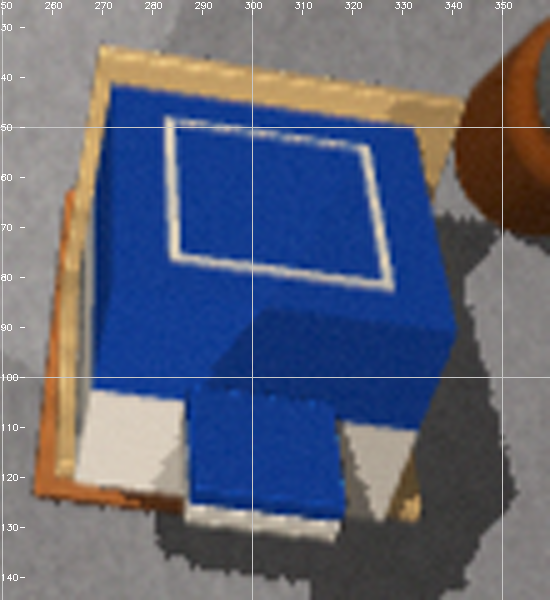

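View pics/c3y.png

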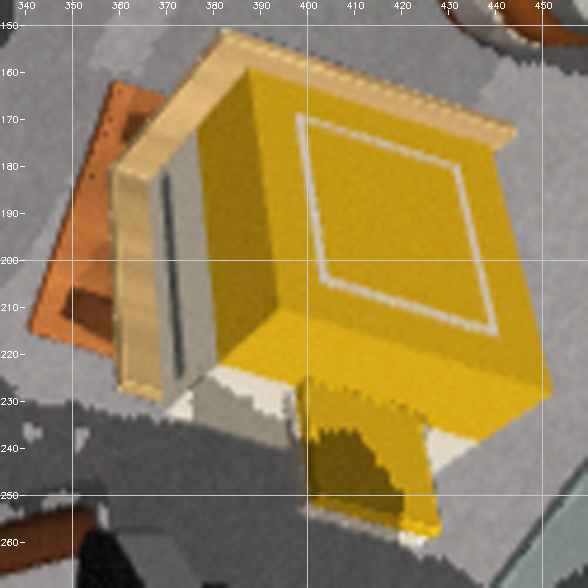

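View pics/c2y.png

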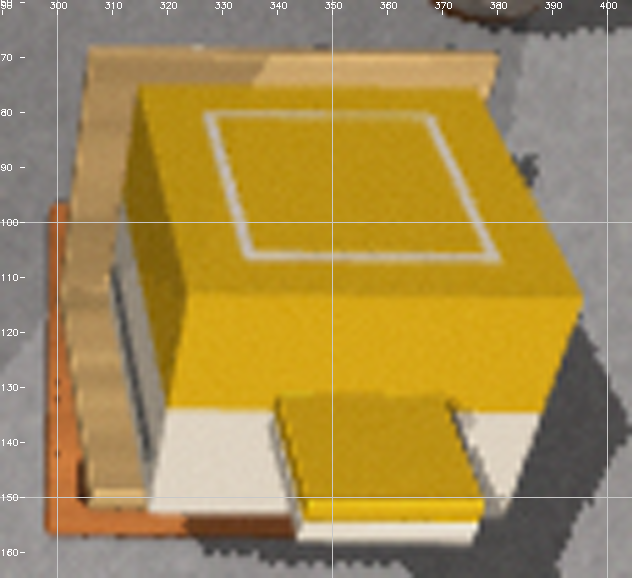

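View pics/c2b.png

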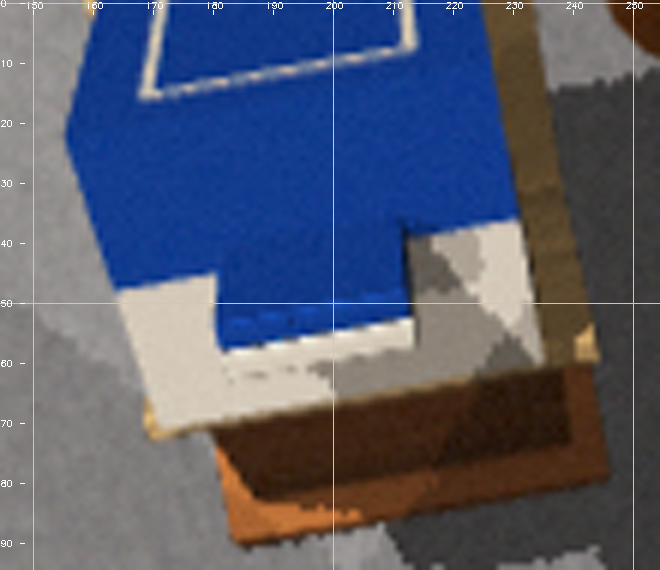

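View pics/c1g.png

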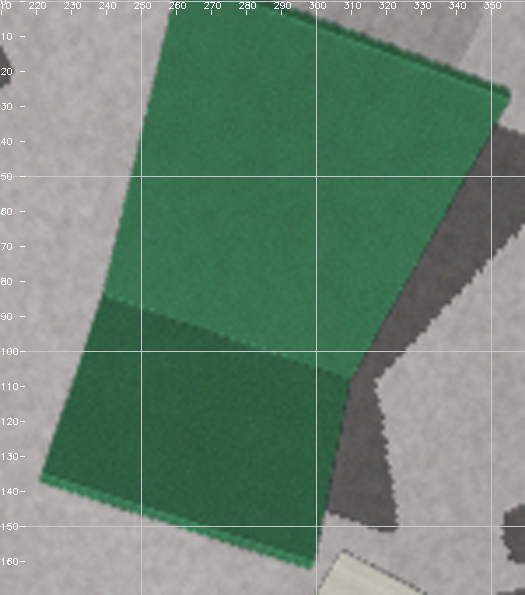

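```bash
cat > fit2.py <<'E'
from h import *
import pickle
C={n:pickle.load(open(f"pics/{n}.pkl","rb"))[1] for n in ["w1","w2","w3"]}; C["top"]=cal("top");C["scene"]=cal("scene")
def fit(obs,x0,views=None,show=True,fixz=None):
    obs=[o for o in obs if views is None or o[0] in views]
    def f(p):
        z=p[3] if fixz is None else fixz
        return np.concatenate([proj(bedpts(p[0],p[1],p[2],[o[1]],z),C[o[0]])[0]-np.array(o[2]) for o in obs])
    r=least_squares(f,x0,loss="soft_l1"); 
    if show:
        e=f(r.x).reshape(-1,2); print(r.x.round(3),"rms",np.sqrt((e**2).mean()).round(2))
        for o,q in zip(obs,e):
            if abs(q).max()>1.5: print("   ",o,q.round(1))
    return r.x
blue=[("w3",(0,45,64),(271.5,41.5)),("w3",(0,-45,64),(332.5,50.1)),("w3",(-100,-45,64),(340.7,90.5)),("w3",(-100,45,32),(267.9,102.5)),("w3",(-100,-45,32),(332.7,110.5)),
("w3",(-142,20,32),(287.5,125.5)),("w3",(-142,-20,32),(318.1,128.5)),
("w2",(-100,45,64),(155.7,22)),("w2",(-100,45,32),(163.7,47.8)),("w2",(-100,-45,32),(230.8,35.8)),("w2",(-142,20,38),(181.5,53.2)),("w2",(-142,-20,38),(212.5,48.7)),("w2",(-142,20,32),(180.8,58.2)),("w2",(-142,-20,32),(213.2,52.8))]
blueb=[("w3",(-142,20,26),(287.1,129.5)),("w3",(-142,-20,26),(316.5,132.9)),("w3",(-100,45,0),(264.5,121.9)),("w2",(-100,45,0),(171.7,71.2)),("w2",(-100,-45,0),(235,59.8))]
yel=[("w2",(0,45,64),(315,75.3)),("w2",(0,-45,64),(376.4,75.9)),("w2",(-100,-45,64),(395.3,113.5)),("w2",(-100,45,64),(323.7,112.6)),("w2",(-100,45,32),(319.9,133.7)),("w2",(-100,-45,32),(387.9,134.4)),
("w2",(-142,20,38),(345,150.4)),("w2",(-142,-20,38),(377.7,150)),("w2",(-142,20,32),(345.5,154.2)),("w2",(-142,-20,32),(377.5,153.9)),
("w3",(0,45,64),(387.3,159)),("w3",(0,-45,64),(439.4,176.4)),("w3",(-100,-45,64),(452,227.9)),("w3",(-100,45,64),(393.6,210.5)),("w3",(-100,45,32),(380.7,221.5)),("w3",(-100,-45,32),(436.2,238.1)),("w3",(-142,-20,32),(428.7,258.3))]
yelb=[("w2",(-142,20,26),(343.7,158)),("w2",(-142,-20,26),(375.7,158.4)),("w2",(-100,45,0),(316.8,152.4)),("w2",(-100,-45,0),(381,153.1))]
if __name__=="__main__":
    for nm,a,b,x0 in [("blue",blue,blueb,[615,162,.56,34]),("yellow",yel,yelb,[590,-82,.38,34])]:
        print(nm,"lid"); fit(a,x0); print("w2");fit(a,x0,["w2"],0); fit(a,x0,["w2"],fixz=34);print("w3");fit(a,x0,["w3"],fixz=34)
        print(nm,"base"); fit(b,x0,fixz=34)
E
python3 fit2.py
```

```text
blue lid
[6.16841e+02 1.65149e+02 5.83000e-01 3.20620e+01] rms 0.46
w2
[6.16578e+02 1.64166e+02 5.76000e-01 3.40000e+01] rms 0.56
    ('w2', (-142, 20, 38), (181.5, 53.2)) [-1.7  0.3]
w3
[6.16092e+02 1.65273e+02 5.87000e-01 3.40000e+01] rms 0.39
blue base
[6.1588e+02 1.6491e+02 5.9000e-01 3.4000e+01] rms 0.37
yellow lid
[ 5.92369e+02 -8.05450e+01  3.97000e-01  3.22720e+01] rms 0.67
    ('w3', (-142, -20, 32), (428.7, 258.3)) [-2.6  0.8]
w2
[ 5.92076e+02 -8.00650e+01  3.96000e-01  3.40000e+01] rms 0.5
w3
[ 5.91635e+02 -7.98490e+01  3.98000e-01  3.40000e+01] rms 0.89
    ('w3', (-142, -20, 32), (428.7, 258.3)) [-2.6  1.3]
yellow base
[ 5.92155e+02 -8.01680e+01  3.96000e-01  3.40000e+01] rms 0.12
```

```bash
python3 - <<'E'
from h import *
crop("pics/w2.png",410,110,512,265,3.8,"pics/c2g.png")
E
```

```text
(no output)
```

View pics/c2g.png

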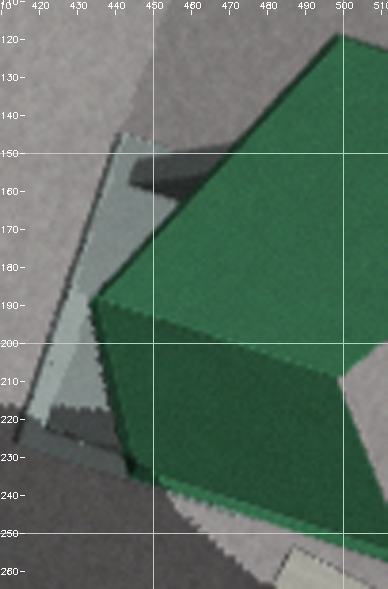

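```bash
python3 - <<'E'
from fit2 import *
g=[("w1",(0,54,0),(239.5,83.8)),("w1",(0,-54,0),(309.5,108.1)),("w1",(-92,54,0),(221.5,135.2)),("w1",(-92,-54,0),(298.9,159.5)),("w1",(0,-54,136),(354,25.2)),
("w2",(0,54,0),(435,189.2)),("w2",(0,-54,0),(499,208.7)),("w2",(-92,54,0),(445.8,232.7)),("w2",(0,54,136),(499,118.7))]
x0=[549,-329,.09,34]
fit(g,x0); fit(g,x0,fixz=34); print(1);fit(g,x0,["w1"],fixz=34); print(2);fit(g,x0,["w2"],fixz=34)
# bed of blue, yellow check from fence tops
E
cat samples.txt | wc -l
```

```text
[ 5.49321e+02 -3.27284e+02  1.04000e-01  3.49570e+01] rms 0.61
    ('w1', (0, 54, 0), (239.5, 83.8)) [-1.6  0.1]
[ 5.49415e+02 -3.27630e+02  1.03000e-01  3.40000e+01] rms 0.62
1
[ 5.49374e+02 -3.27351e+02  1.06000e-01  3.40000e+01] rms 0.72
    ('w1', (0, 54, 0), (239.5, 83.8)) [-1.6  0.1]
2
[ 5.49328e+02 -3.27934e+02  1.00000e-01  3.40000e+01] rms 0.4
4
```

```bash
cat > kin.py <<'E'
from h import *
import json
S=[json.loads(l) for l in open("samples.txt")]
def Rz(a): return R.from_euler("z",a).as_matrix()
def Ry(a): return R.from_euler("y",a).as_matrix()
SG=1
def fkR(q,s4=SG): return Rz(q[0])@Ry(q[1]+q[2])@Rz(s4*q[3])@Ry(q[4])@Rz(q[5])@Rz(np.pi/2)
def fkp(q,k,s4=SG):
    a1,d1,lat,L2,a3,L4,L6=k
    A=Rz(q[0]); B=A@Ry(q[1]); Cc=A@Ry(q[1]+q[2])
    p=np.array([0,0,d1])+A@[a1,lat,0]+B@[0,0,L2]+Cc@[a3,0,L4]
    return p+fkR(q,s4)@[0,0,L6]
if __name__=="__main__":
    for s in (1,-1):
        print(s,[round(float(np.degrees(np.linalg.norm(R.from_matrix(fkR(q,s).T@R.from_euler("xyz",r).as_matrix()).as_rotvec()))),2) for q,p,r in S])
        f=lambda k:np.r_[np.concatenate([fkp(q,k,s)-p for q,p,r in S]),1e-3*(k-np.array([50,400,0,450,0,450,250]))]
        r=least_squares(f,[50,400,0,450,0,450,250]); print(r.x.round(1),np.abs(f(r.x)[:3*len(S)]).max())
E
python3 kin.py
```

```text
1 [0.0, 0.0, 0.0, 0.0]
[  0.  221.2  36.6 424.2  40.9 447.5 244.8] 0.000537303198907324
-1 [0.0, 0.02, 21.2, 3.19]
[  21.9  -23.2   38.7  239.    61.3  485.2 -205.2] 12.981448204868059
```

```bash
cat >> kin.py <<'E'
K=np.array([0,221.2,36.6,424.2,40.9,447.5,244.8])
f=lambda k:np.concatenate([fkp(q,k)-p for q,p,r in S])
K=least_squares(f,K).x
LO=np.array([-3.03,-.79,.23,-1.04,0,-2.55]);HI=np.array([3.03,2.21,2.52,4.18,3.07,2.55])
def ik(Rt,pt,n=40,seed=0,q0=None):
    "all distinct solutions within limits"
    rng=np.random.default_rng(seed); out=[]
    def f(q): return np.r_[(fkp(q,K)-pt)/100,R.from_matrix(fkR(q).T@Rt).as_rotvec()]
    starts=[q0] if q0 is not None else [rng.uniform(np.maximum(LO,[-1.5,-.79,.23,-1.04,0,-2.55]),np.minimum(HI,[1.5,2,2.52,4.18,3,2.55])) for _ in range(n)]
    for s in starts:
        r=least_squares(f,np.clip(s,LO+1e-6,HI-1e-6),bounds=(LO,HI))
        if r.cost<1e-8 and not any(np.abs(o-r.x).max()<.02 for o in out): out.append(r.x)
    return out
BEDS={"blue":(616.4,165.0,.584),"yellow":(592.,-80.2,.397),"work":(549.4,-327.6,.103)}
def pose(bed,flip,x,z,y=0,up=0):
    b=BEDS[bed]; B=bedR(b[2]); p=bedpts(*b,[[x,y,z]])[0]+[0,0,up]
    Rt=np.column_stack([B[:,1],B[:,2],B[:,0]])
    if flip: Rt=Rt@Rz(np.pi)
    return Rt,p
E
python3 - <<'E'
from kin import *
print(K.round(2), np.abs(f(K)).max(), len(S))
for bed,z in [("blue",32),("yellow",32),("work",32),("work",96)]:
    for fl in (0,1):
        for x,up in [(-106,0),(-165,0),(-106,90),(-106,150)]:
            print(bed,z,"AB"[fl],x,up,pose(bed,fl,x,z,up=up)[1].round(0),[s.round(2).tolist() for s in ik(*pose(bed,fl,x,z,up=up),n=25)])
E
```

```text
[ -0.  221.2  36.6 424.2  40.9 447.5 244.8] 3.4474453514121706e-07 4
blue 32 A -106 0 [573. 136. 132.] [[0.01, 0.28, 2.0, 1.21, 0.42, -1.61]]
blue 32 A -165 0 [538. 113. 173.] [[-0.05, 0.13, 2.07, 1.05, 0.5, -1.47]]
blue 32 A -106 90 [573. 136. 222.] [[0.01, 0.13, 1.94, 0.84, 0.54, -1.19]]
blue 32 A -106 150 [573. 136. 282.] [[0.01, 0.05, 1.87, 0.69, 0.65, -1.01]]
blue 32 B -106 0 [573. 136. 132.] [[0.01, 0.28, 2.0, 1.21, 0.42, 1.53]]
blue 32 B -165 0 [538. 113. 173.] [[-0.05, 0.13, 2.07, 1.05, 0.5, 1.67]]
blue 32 B -106 90 [573. 136. 222.] [[0.01, 0.13, 1.94, 0.84, 0.54, 1.95]]
blue 32 B -106 150 [573. 136. 282.] [[0.01, 0.05, 1.87, 0.69, 0.65, 2.13]]
yellow 32 A -106 0 [ 544. -100.  132.] [[-0.5, 0.26, 2.03, 1.16, 0.64, -1.8]]
yellow 32 A -165 0 [ 505. -117.  173.] [[-0.58, 0.12, 2.08, 1.04, 0.75, -1.71]]
yellow 32 A -106 90 [ 544. -100.  222.] [[-0.5, 0.1, 1.96, 0.93, 0.76, -1.49]]
yellow 32 A -106 150 [ 544. -100.  282.] [[-0.5, 0.02, 1.89, 0.82, 0.86, -1.34]]
yellow 32 B -106 0 [ 544. -100.  132.] [[-0.5, 0.26, 2.03, 1.16, 0.64, 1.34]]
yellow 32 B -165 0 [ 505. -117.  173.] [[-0
[... 736 characters left out ...]
k 32 B -106 150 [ 497. -333.  282.] [[-0.9, 0.16, 1.74, 0.83, 0.94, 1.73]]
work 96 A -106 0 [ 542. -328.  177.] [[-0.82, 0.35, 1.77, 0.98, 0.75, -1.58]]
work 96 A -165 0 [ 501. -333.  219.] [[-0.89, 0.24, 1.81, 0.92, 0.84, -1.55]]
work 96 A -106 90 [ 542. -328.  267.] [[-0.82, 0.24, 1.69, 0.83, 0.87, -1.37]]
work 96 A -106 150 [ 542. -328.  327.] [[-0.82, 0.18, 1.61, 0.76, 0.97, -1.25]]
work 96 B -106 0 [ 542. -328.  177.] [[-0.82, 0.35, 1.77, 0.98, 0.75, 1.56]]
work 96 B -165 0 [ 501. -333.  219.] [[-0.89, 0.24, 1.81, 0.92, 0.84, 1.59]]
work 96 B -106 90 [ 542. -328.  267.] [[-0.82, 0.24, 1.69, 0.83, 0.87, 1.77]]
work 96 B -106 150 [ 542. -328.  327.] [[-0.82, 0.18, 1.61, 0.76, 0.97, 1.89]]
```

```bash
python3 - <<'E'
from kin import *
from station import robot
rec()
o=robot.get_obs()
Rt,p=pose("blue",1,-200,32)
print(p, [s.round(2).tolist() for s in ik(Rt,p,q0=o["joint_positions"])])
go(Rt,p)
# path check: interpolate
Rc,pc=tool(o); rv=R.from_matrix(Rc.T@Rt).as_rotvec(); q=o["joint_positions"]
for s in np.linspace(0,1,7):
    r=ik(Rc@R.from_rotvec(rv*s).as_matrix(),pc+(p-pc)*s,q0=q); q=r[0] if r else q; print(s.round(2),len(r),q.round(2))
E
```

```text
t 2.83 q [0.193, -0.097, 1.54, 0.028, 1.499, 1.06] p [439.7, 130.1, 420.3] rpy [3.067, -0.188, 0.711] F [0.1, -0.2, 0.3] gap 0.997
[517.29450872  99.50113285 198.04877324] [[-0.09, 0.04, 2.1, 0.97, 0.56, 1.74]]
xyz [-0.34, 5.69, 23.05] twist [0.482, 0.463, 1.656] rows>= 14.3
0.0 1 [ 0.19 -0.1   1.54  0.03  1.5   1.06]
0.17 1 [ 0.11 -0.1   1.63  0.15  1.38  1.23]
0.33 1 [ 0.04 -0.09  1.73  0.28  1.24  1.39]
0.5 1 [-0.01 -0.08  1.83  0.4   1.08  1.53]
0.67 1 [-0.06 -0.06  1.93  0.55  0.92  1.64]
0.83 1 [-0.08 -0.02  2.02  0.72  0.74  1.73]
1.0 1 [-0.09  0.04  2.1   0.97  0.56  1.74]
```

{"fn": "drive_tool", "kwargs": {"grip": 0.4, "force": 90, "increments": [{"xyz": [0, 0.3, 1.2], "twist": [0.03, 0.03, 0.1]}, {"xyz": [-0.02, 0.7, 3], "twist": [0.06, 0.06, 0.21]}, {"xyz": [-0.07, 1.1, 4.6], "twist": [0.095, 0.09, 0.33]}, {"xyz": [-0.1, 1.5, 6.2], "twist": [0.13, 0.125, 0.44]}, {"xyz": [-0.12, 1.9, 7.8], "twist": [0.16, 0.155, 0.55]}, {"xyz": [-0.14, 2.3, 9.3], "twist": [0.19, 0.185, 0.66]}, {"xyz": [-0.17, 2.7, 10.8], "twist": [0.225, 0.215, 0.77]}, {"xyz": [-0.19, 3.1, 12.4], "twist": [0.257, 0.247, 0.88]}, {"xyz": [-0.2, 3.4, 13.9], "twist": [0.29, 0.28, 0.99]}, {"xyz": [-0.23, 3.8, 15.4], "twist": [0.32, 0.31, 1.1]}, {"xyz": [-0.25, 4.2, 16.9], "twist": [0.352, 0.34, 1.21]}, {"xyz": [-0.27, 4.6, 18.4], "twist": [0.384, 0.37, 1.32]}]}}

```text
time: 3.83
tool_pos: [502.2, 105.1, 242.6]
tool_rot: [-2.476, -0.152, -0.679]
force: [0.1, 0.2, -0.6]
finger_gap: 0.597
```

```bash
python3 - <<'E'
from kin import *
rec()
go(*pose("blue",1,-200,32)); go(*pose("blue",1,-170,32))
E
```

```text
t 3.83 q [-0.08, -0.031, 2.003, 0.685, 0.775, 1.713] p [502.2, 105.1, 242.6] rpy [-2.476, -0.152, -0.679] F [0.1, 0.2, -0.6] gap 0.597
xyz [0.83, 2.46, 3.96] twist [0.095, 0.091, 0.33] rows>= 2.8
xyz [1.14, 2.22, 6.94] twist [0.095, 0.091, 0.33] rows>= 2.8
```

{"fn": "drive_tool", "kwargs": {"increments": [{"xyz": [0.2, 0.6, 1], "twist": [0.024, 0.023, 0.083]}, {"xyz": [0.4, 1.2, 2], "twist": [0.048, 0.046, 0.165]}, {"xyz": [0.6, 1.8, 3], "twist": [0.072, 0.069, 0.25]}, {"xyz": [0.83, 2.46, 3.96], "twist": [0.095, 0.091, 0.33]}, {"xyz": [1.03, 2.3, 5.9], "twist": [0.095, 0.091, 0.33]}, {"xyz": [1.14, 2.22, 6.94], "twist": [0.095, 0.091, 0.33]}, {"xyz": [1.14, 2.22, 6.94], "twist": [0.095, 0.091, 0.33]}, {"xyz": [1.14, 2.22, 6.94], "twist": [0.095, 0.091, 0.33]}]}}

```text
time: 4.5
tool_pos: [534.6, 112.2, 177.2]
tool_rot: [-2.359, -0.002, -0.98]
force: [-0.2, 0.1, -0.1]
finger_gap: 0.601
```

```bash
python3 - <<'E'
from kin import *
look("w4")
go(*pose("blue",1,-106,32))
from station import robot
cv2.imwrite("pics/s4.png",robot.snapshot("scene"))
crop("pics/s4.png",230,110,370,230,5.5,"pics/s4c.png")
E
```

```text
t 4.5 q [-0.052, 0.113, 2.073, 1.032, 0.513, 1.683] p [534.6, 112.2, 177.2] rpy [-2.359, -0.002, -0.98] F [-0.2, 0.1, -0.1] gap 0.601
xyz [0.13, 0.06, 6.44] twist [0.002, 0.003, 0.007] rows>= 1.5
```

View pics/w4_v.png

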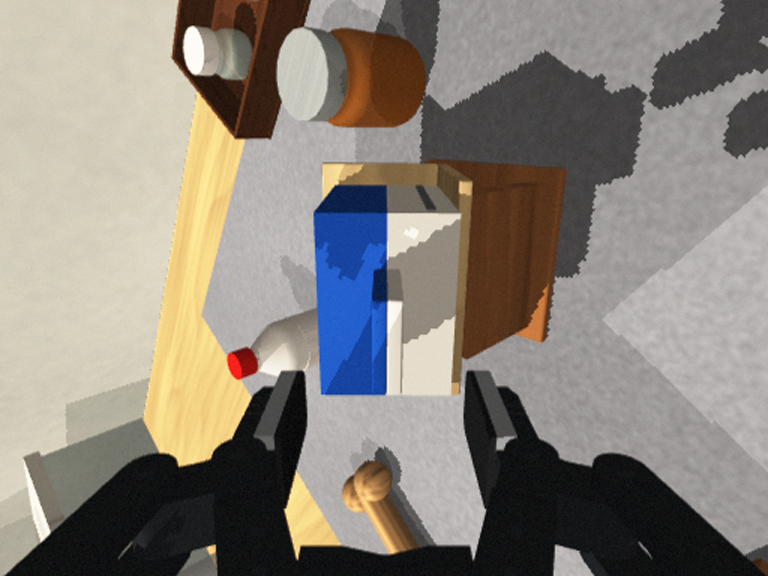

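View pics/s4c.png

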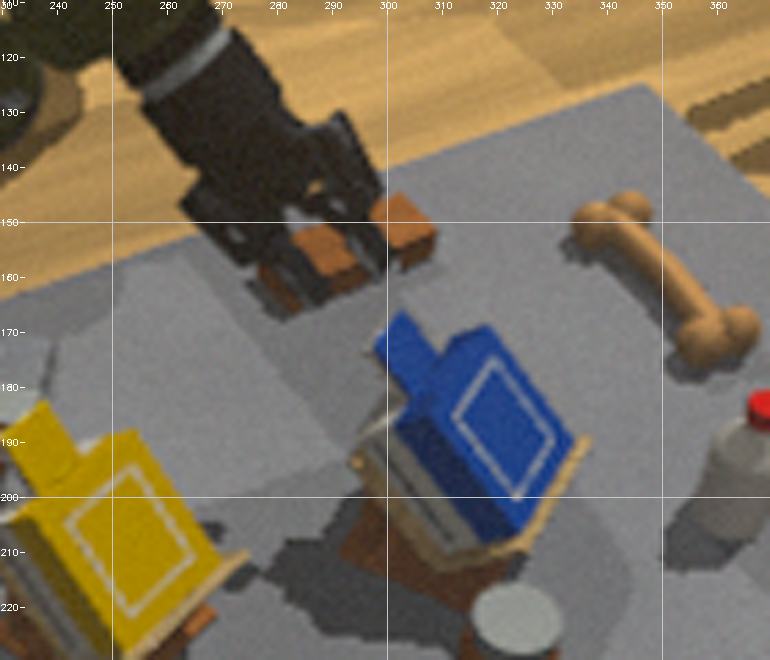

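```bash
python3 - <<'E'
from h import *
crop("pics/w4.png",195,100,325,280,3.9,"pics/c4.png")
E
```

```text
(no output)
```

View pics/c4.png

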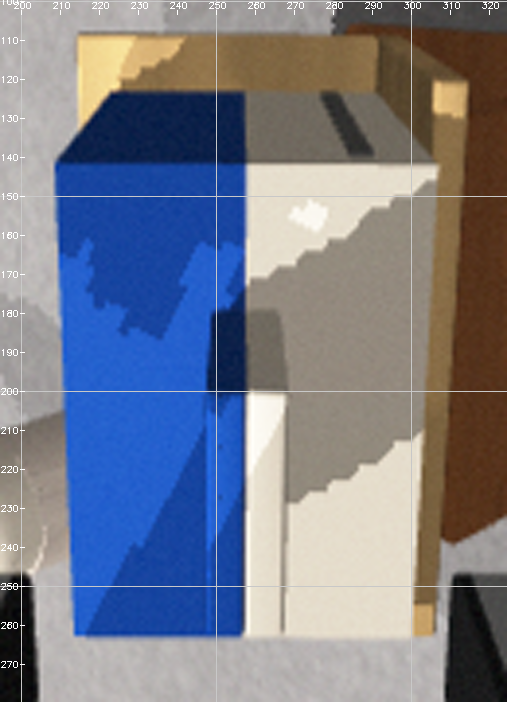

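```bash
python3 - <<'E'
from fit2 import *
C["w4"]=pickle.load(open("pics/w4.pkl","rb"))[1]
w4=[("w4",(-100,-45,64),(208.6,141)),("w4",(-100,45,64),(213.7,262.3)),("w4",(-100,-45,0),(307.1,141.3)),("w4",(-100,45,0),(300.4,262.3)),("w4",(-100,-45,32),(257.3,141.3)),("w4",(-142,-20,38),(247.6,200.3)),("w4",(-142,-20,32),(257.6,200.3)),("w4",(-142,-20,26),(268.3,200.3))]
x0=[616,165,.58,34]
fit(w4,x0); fit(w4+blue+blueb,x0)
o=pickle.load(open("pics/w4.pkl","rb"))[0]; Rt,pt=tool(o)
E
```

```text
[6.16308e+02 1.65001e+02 5.81000e-01 3.32250e+01] rms 0.44
[6.16278e+02 1.64992e+02 5.84000e-01 3.32490e+01] rms 0.49
    ('w2', (-142, 20, 38), (181.5, 53.2)) [-1.7  0.6]
```

{"fn": "drive_tool", "kwargs": {"increments": [{"xyz": [0.05, 0.02, 1.2], "twist": [0.001, 0.002, 0.003]}, {"xyz": [0.1, 0.05, 2.8], "twist": [0.002, 0.003, 0.007]}, {"xyz": [0.13, 0.06, 4.4], "twist": [0.002, 0.003, 0.007]}, {"xyz": [0.13, 0.06, 5.8], "twist": [0.002, 0.003, 0.007]}, {"xyz": [0.13, 0.06, 6.4], "twist": [0.002, 0.003, 0.007]}, {"xyz": [0.13, 0.06, 6.4], "twist": [0.002, 0.003, 0.007]}]}}

```text
time: 5.1
tool_pos: [572.6, 136.9, 131.2]
tool_rot: [-2.357, 0.001, -0.986]
force: [0.5, -0.5, 0.1]
finger_gap: 0.597
```

```bash
python3 - <<'E'
from kin import *
look("w5")
go(*pose("blue",1,-106,32))
E
```

```text
t 5.1 q [0.011, 0.282, 2.004, 1.21, 0.424, 1.535] p [572.6, 136.9, 131.2] rpy [-2.357, 0.001, -0.986] F [0.5, -0.5, 0.1] gap 0.597
xyz [0.07, 0.01, 0.0] twist [0.0, 0.001, 0.001] rows>= 0.0
```

View pics/w5_v.png

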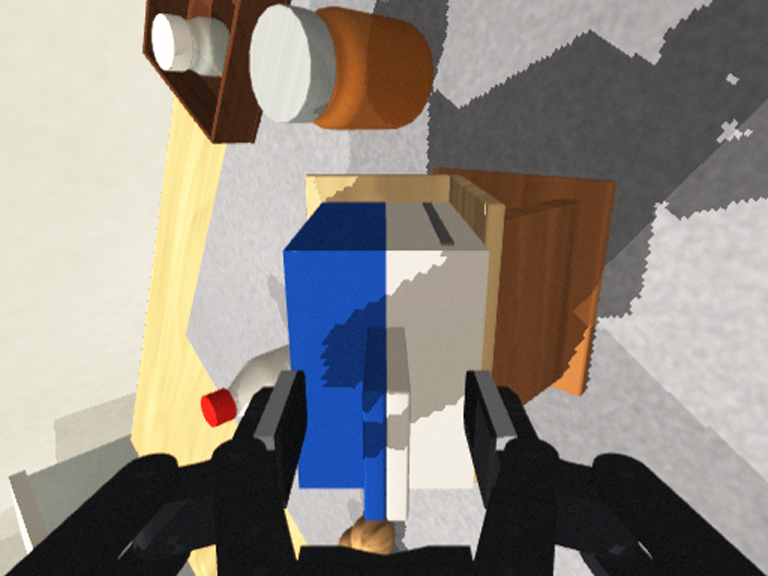

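The tab pair sits midway between the fingers: tabs at column ~386, pads at 305 and 466. Closing now.

{"fn": "drive_tool", "kwargs": {"grip": 1, "force": 90, "increments": [{"xyz": [0.05, 0, 0], "twist": [0, 0, 0]}, {"xyz": [0.05, 0, 0], "twist": [0, 0, 0]}, {"xyz": [0.05, 0, 0], "twist": [0, 0, 0]}, {"xyz": [0.05, 0, 0], "twist": [0, 0, 0]}, {"xyz": [0.05, 0, 0], "twist": [0, 0, 0]}, {"xyz": [0.05, 0, 0], "twist": [0, 0, 0]}, {"xyz": [0.05, 0, 0], "twist": [0, 0, 0]}, {"xyz": [0.05, 0, 0], "twist": [0, 0, 0]}]}}

```text
time: 5.82
tool_pos: [572.7, 136.1, 132.1]
tool_rot: [-2.356, -0.0, -0.986]
force: [-9.8, -6.0, 8.1]
finger_gap: 0.129
```

```bash
python3 - <<'E'
from kin import *
look("w6")
Rt,p=pose("blue",1,-106,32); go(Rt,p+[0,0,180])
E
```

```text
t 5.82 q [0.009, 0.279, 2.005, 1.209, 0.424, 1.535] p [572.7, 136.1, 132.1] rpy [-2.356, -0.0, -0.986] F [-9.8, -6.0, 8.1] gap 0.129
xyz [0.0, -12.7, -12.67] twist [-0.001, 0.0, 0.001] rows>= 4.3
```

View pics/w6_v.png

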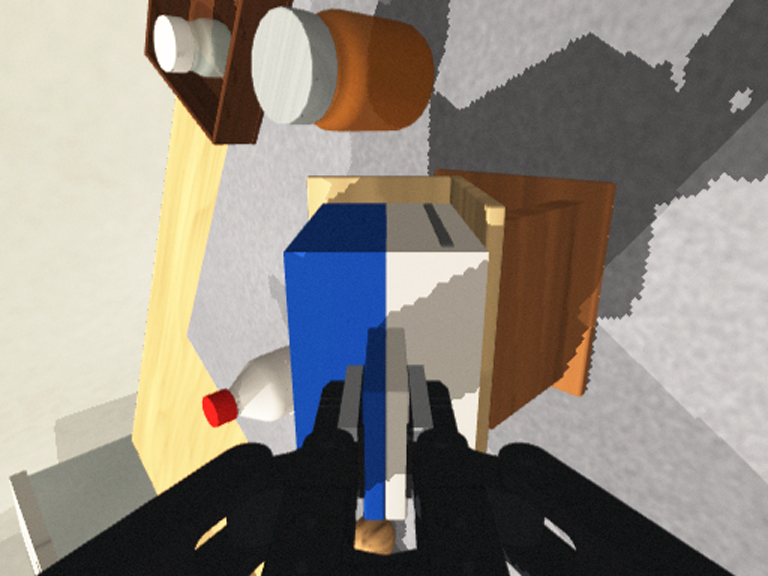

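{"fn": "drive_tool", "kwargs": {"increments": [{"xyz": [0, -0.3, -0.3], "twist": [0, 0, 0]}, {"xyz": [0, -0.8, -0.8], "twist": [0, 0, 0]}, {"xyz": [0, -1.6, -1.6], "twist": [0, 0, 0]}, {"xyz": [0, -2.8, -2.8], "twist": [0, 0, 0]}, {"xyz": [0, -4.2, -4.2], "twist": [0, 0, 0]}, {"xyz": [0, -5.7, -5.7], "twist": [0, 0, 0]}, {"xyz": [0, -7.2, -7.2], "twist": [0, 0, 0]}, {"xyz": [0, -8.7, -8.7], "twist": [0, 0, 0]}, {"xyz": [0, -10.2, -10.2], "twist": [0, 0, 0]}, {"xyz": [0, -11.5, -11.5], "twist": [0, 0, 0]}, {"xyz": [0, -12.3, -12.3], "twist": [0, 0, 0]}, {"xyz": [0, -12.7, -12.7], "twist": [0, 0, 0]}]}}

```text
time: 6.87
tool_pos: [572.9, 136.3, 313.0]
tool_rot: [-2.355, -0.001, -0.986]
force: [0.2, 0.4, -2.2]
finger_gap: 0.124
```

```bash
python3 - <<'E'
from kin import *
o=look("w7")
# plan transit: from here to work A up=170 with rotation about local z of -pi, via intermediate
Rc,pc=tool(o); Rt,p=pose("work",0,-106-2,32,up=170)
rel=R.from_matrix(Rc.T@Rt); print("rel rotvec",rel.as_rotvec())
# build: R(s)=Rc*slerp part. use rotvec sign with negative z
rv=rel.as_rotvec()
if rv[2]>0: rv=rv/np.linalg.norm(rv)*(np.linalg.norm(rv)-2*np.pi)
print("chosen",rv.round(3)); q=o["joint_positions"]; xyz=Rc.T@(p-pc)/10; print("xyz",xyz.round(2), "p",p.round(0))
for s in np.linspace(0,1,13):
    Rs=Rc@R.from_rotvec(rv*s).as_matrix(); ps=pc+(p-pc)*s
    r=ik(Rs,ps,q0=q)
    if r: q=r[0]
    tip=ps+Rs@[0,0,106]; print(s.round(2),len(r),q.round(2).tolist(),"z axis",Rs[:,2].round(2),"tip z",tip[2].round(0))
E
```

```text
t 6.87 q [0.01, 0.02, 1.822, 0.636, 0.704, 2.199] p [572.9, 136.3, 313.0] rpy [-2.355, -0.001, -0.986] F [0.2, 0.4, -2.2] gap 0.124
rel rotvec [-4.79123357e-01 -2.08260018e-03 -2.76077514e+00]
chosen [-4.790e-01 -2.000e-03 -2.761e+00]
xyz [ 34.89  23.57 -22.16] p [ 496. -333.  303.]
0.0 1 [0.01, 0.02, 1.82, 0.64, 0.7, 2.2] z axis [ 0.59  0.39 -0.71] tip z 238.0
0.08 1 [-0.07, 0.01, 1.82, 0.62, 0.78, 1.93] z axis [ 0.57  0.37 -0.73] tip z 234.0
0.17 1 [-0.15, -0.0, 1.82, 0.6, 0.84, 1.66] z axis [ 0.55  0.34 -0.76] tip z 231.0
0.25 1 [-0.22, -0.01, 1.81, 0.58, 0.89, 1.39] z axis [ 0.54  0.31 -0.78] tip z 228.0
0.33 1 [-0.29, -0.01, 1.81, 0.56, 0.92, 1.12] z axis [ 0.54  0.28 -0.8 ] tip z 225.0
0.42 1 [-0.37, -0.01, 1.81, 0.54, 0.94, 0.84] z axis [ 0.54  0.24 -0.81] tip z 223.0
0.5 1 [-0.44, -0.01, 1.8, 0.54, 0.94, 0.56] z axis [ 0.55  0.2  -0.81] tip z 222.0
0.58 1 [-0.51, -0.0, 1.8, 0.55, 0.94, 0.26] z axis [ 0.57  0.16 -0.81] tip z 222.0
0.67 1 [-0.59, 0.01, 1.8, 0.57, 0.94, -0.05] z axis [ 0.59  0.13 -0.8 ] tip z 222.0
0.75 1 [-0.67, 0.03, 1.79, 0.62, 0.93, -0.37] z axis [ 0.62  0.1  -0.78] tip z 223.0
0.83 1 [-0.75, 0.05, 1.78, 0.67, 0.93, -0.71] z axis [ 0.65  0.09 -0.76] tip z 224.0
0.92 1 [-0.83, 0.09, 1.75, 0.74, 0.95, -1.04] z axis [ 0.67  0.07 -0.73] tip z 226.0
1.0 1 [-0.9, 0.14, 1.72, 0.81, 0.97, -1.37] z axis [ 0.7   0.07 -0.71] tip z 228.0
```

View pics/w7_v.png

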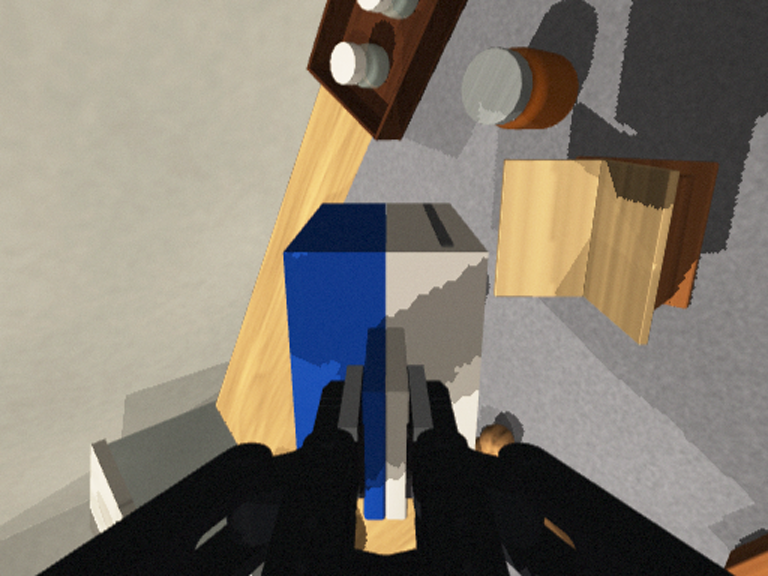

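{"fn": "drive_tool", "kwargs": {"increments": [{"xyz": [0.35, 0.24, -0.22], "twist": [-0.005, 0, -0.028]}, {"xyz": [1.05, 0.71, -0.67], "twist": [-0.014, 0, -0.083]}, {"xyz": [2.1, 1.42, -1.33], "twist": [-0.029, 0, -0.166]}, {"xyz": [3.15, 2.12, -2.0], "twist": [-0.043, 0, -0.249]}, {"xyz": [4.2, 2.83, -2.66], "twist": [-0.058, 0, -0.331]}, {"xyz": [5.25, 3.54, -3.33], "twist": [-0.072, 0, -0.414]}, {"xyz": [6.3, 4.25, -4.0], "twist": [-0.086, 0, -0.497]}, {"xyz": [7.35, 4.96, -4.66], "twist": [-0.1, 0, -0.58]}, {"xyz": [8.4, 5.66, -5.33], "twist": [-0.115, 0, -0.663]}, {"xyz": [9.45, 6.37, -5.99], "twist": [-0.129, 0, -0.745]}, {"xyz": [10.5, 7.1, -6.66], "twist": [-0.144, 0, -0.828]}, {"xyz": [11.5, 7.8, -7.33], "twist": [-0.158, 0, -0.911]}]}}

```text
time: 7.92
tool_pos: [546.7, -19.2, 306.5]
tool_rot: [-2.752, -0.533, -0.204]
force: [0.0, 0.2, -1.8]
finger_gap: 0.13
```

```bash
cat >> kin.py <<'E'
def plan(Rt,p,sgn,n=7):
    from station import robot
    o=robot.get_obs(); rec(o); Rc,pc=tool(o); rv=R.from_matrix(Rc.T@Rt).as_rotvec()
    if sgn and rv[2]*sgn<0: rv=rv/np.linalg.norm(rv)*(np.linalg.norm(rv)-2*np.pi)
    xyz=Rc.T@(p-pc)/10; print("xyz",xyz.round(2).tolist(),"twist",rv.round(3).tolist(),"deg",np.degrees(np.linalg.norm(rv)).round(1),"mm",np.linalg.norm(p-pc).round(1)); q=o["joint_positions"]
    for s in np.linspace(0,1,n)[1:] if n else []:
        Rs=Rc@R.from_rotvec(rv*s).as_matrix(); ps=pc+(p-pc)*s; r=ik(Rs,ps,q0=q); q=r[0] if r else q
        print(s.round(2),len(r),q.round(2).tolist(),"tip z",(ps+Rs@[0,0,106])[2].round(0))
E
python3 - <<'E'
from kin import *
plan(*pose("work",0,-108,32,up=170),-1,4)
E
```

```text
t 7.92 q [-0.293, -0.007, 1.813, 0.557, 0.917, 1.124] p [546.7, -19.2, 306.5] rpy [-2.752, -0.533, -0.204] F [0.0, 0.2, -1.8] gap 0.13
xyz [1.02, 29.77, -11.14] twist [-0.323, 0.001, -1.846] deg 107.4 mm 318.0
0.33 1 [-0.49, -0.0, 1.81, 0.54, 0.94, 0.36] tip z 220.0
0.67 1 [-0.69, 0.03, 1.79, 0.63, 0.93, -0.48] tip z 222.0
1.0 1 [-0.9, 0.14, 1.72, 0.81, 0.97, -1.37] tip z 228.0
```

{"fn": "drive_tool", "kwargs": {"increments": [{"xyz": [0.04, 1.25, -0.47], "twist": [-0.014, 0, -0.078]}, {"xyz": [0.09, 2.5, -0.94], "twist": [-0.027, 0, -0.155]}, {"xyz": [0.13, 3.75, -1.4], "twist": [-0.041, 0, -0.233]}, {"xyz": [0.17, 5.0, -1.87], "twist": [-0.054, 0, -0.31]}, {"xyz": [0.21, 6.25, -2.34], "twist": [-0.068, 0, -0.388]}, {"xyz": [0.26, 7.5, -2.8], "twist": [-0.081, 0, -0.465]}, {"xyz": [0.3, 8.75, -3.27], "twist": [-0.095, 0, -0.543]}, {"xyz": [0.34, 10.0, -3.74], "twist": [-0.109, 0, -0.62]}, {"xyz": [0.39, 11.25, -4.2], "twist": [-0.122, 0, -0.698]}, {"xyz": [0.43, 12.5, -4.68], "twist": [-0.136, 0, -0.775]}, {"xyz": [0.47, 13.75, -5.15], "twist": [-0.149, 0, -0.853]}, {"xyz": [0.51, 15.0, -5.6], "twist": [-0.163, 0, -0.93]}]}}

```text
time: 8.92
tool_pos: [520.7, -177.0, 304.3]
tool_rot: [2.755, -0.535, 0.89]
force: [-0.1, 0.5, -2.6]
finger_gap: 0.129
```

```bash
python3 - <<'E'
from kin import *
plan(*pose("work",0,-108,32,up=170),-1,0)
E
```

```text
t 8.92 q [-0.592, 0.009, 1.802, 0.574, 0.933, -0.058] p [520.7, -177.0, 304.3] rpy [2.755, -0.535, 0.89] F [-0.1, 0.5, -2.6] gap 0.129
xyz [-11.84, 9.91, -3.38] twist [-0.16, 0.001, -0.917] deg 53.3 mm 158.0
```

{"fn": "drive_tool", "kwargs": {"increments": [{"xyz": [-1.0, 0.85, -0.29], "twist": [-0.014, 0, -0.079]}, {"xyz": [-2.0, 1.7, -0.58], "twist": [-0.027, 0, -0.157]}, {"xyz": [-3.0, 2.55, -0.87], "twist": [-0.041, 0, -0.236]}, {"xyz": [-4.05, 3.4, -1.16], "twist": [-0.055, 0, -0.314]}, {"xyz": [-5.07, 4.25, -1.45], "twist": [-0.069, 0, -0.393]}, {"xyz": [-6.1, 5.1, -1.74], "twist": [-0.082, 0, -0.472]}, {"xyz": [-7.1, 5.95, -2.03], "twist": [-0.096, 0, -0.55]}, {"xyz": [-8.1, 6.8, -2.32], "twist": [-0.11, 0, -0.629]}, {"xyz": [-9.1, 7.65, -2.6], "twist": [-0.123, 0, -0.707]}, {"xyz": [-10.1, 8.5, -2.9], "twist": [-0.137, 0, -0.786]}, {"xyz": [-11.1, 9.3, -3.15], "twist": [-0.15, 0, -0.86]}, {"xyz": [-11.84, 9.9, -3.38], "twist": [-0.16, 0, -0.917]}]}}

```text
time: 9.92
tool_pos: [495.4, -333.2, 302.4]
tool_rot: [2.357, 0.0, 1.673]
force: [-1.4, -0.2, -3.2]
finger_gap: 0.128
```

```bash
python3 - <<'E'
from kin import *
from station import robot
look("w8"); cv2.imwrite("pics/s8.png",robot.snapshot("scene")); crop("pics/s8.png",110,120,270,280,4,"pics/s8c.png")
plan(*pose("work",0,-108,32,up=170),0,0)
plan(*pose("work",0,-108,32,up=15),0,0)
E
```

```text
t 9.92 q [-0.903, 0.137, 1.72, 0.807, 0.972, -1.372] p [495.4, -333.2, 302.4] rpy [2.357, 0.0, 1.673] F [-1.4, -0.2, -3.2] gap 0.128
t 10.02 q [-0.903, 0.137, 1.72, 0.806, 0.972, -1.368] p [495.3, -333.5, 302.2] rpy [2.357, -0.002, 1.67] F [0.7, -0.7, -2.8] gap 0.124
xyz [0.03, 0.1, -0.0] twist [-0.001, 0.001, -0.004] deg 0.2 mm 1.1
t 10.02 q [-0.903, 0.137, 1.72, 0.806, 0.972, -1.368] p [495.3, -333.5, 302.2] rpy [2.357, -0.002, 1.67] F [0.7, -0.7, -2.8] gap 0.124
xyz [-0.01, -10.84, 10.97] twist [-0.001, 0.001, -0.004] deg 0.2 mm 154.2
```

View pics/w8_v.png

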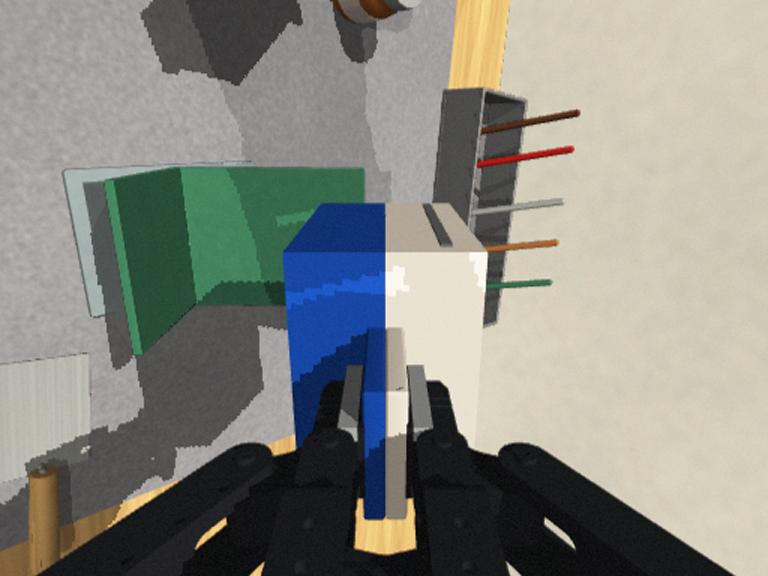

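View pics/s8c.png

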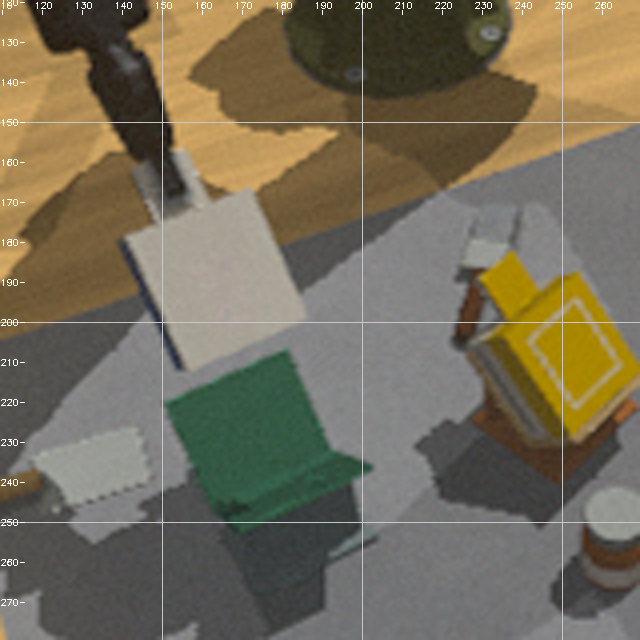

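```bash
python3 - <<'E'
from h import *
crop("pics/w8.png",60,100,205,245,4.2,"pics/c8.png")
E
```

```text
(no output)
```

View pics/c8.png

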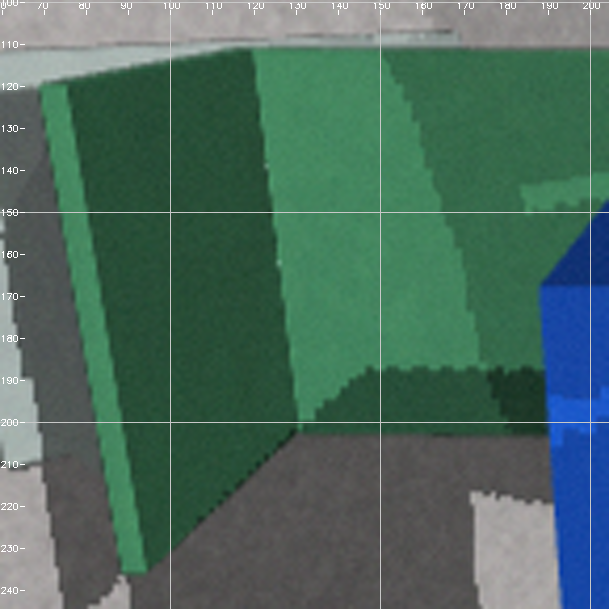

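```bash
python3 - <<'E'
from fit2 import *
C["w8"]=pickle.load(open("pics/w8.pkl","rb"))[1]
g=[("w1",(0,54,0),(239.5,83.8)),("w1",(0,-54,0),(309.5,108.1)),("w1",(-92,54,0),(221.5,135.2)),("w1",(-92,-54,0),(298.9,159.5)),("w1",(0,-54,136),(354,25.2)),
("w2",(0,54,0),(435,189.2)),("w2",(0,-54,0),(499,208.7)),("w2",(-92,54,0),(445.8,232.7)),("w2",(0,54,136),(499,118.7)),
("w8",(0,54,0),(119.5,110.9)),("w8",(0,-54,0),(130.9,202.4)),("w8",(-92,54,0),(75.5,119.7)),("w8",(-92,-54,0),(94.7,235.9))]
x0=[549,-329,.09,34]
fit(g,x0); print(8);fit(g,x0,["w8"])
E
```

```text
[ 5.49211e+02 -3.27726e+02  1.00000e-01  3.36690e+01] rms 0.61
    ('w1', (0, -54, 136), (354, 25.2)) [0.8 1.6]
8
[ 5.49653e+02 -3.28214e+02  9.50000e-02  3.17280e+01] rms 0.23
```

```bash
sed -i 's/"work":(549.4,-327.6,.103)/"work":(549.3,-327.8,.100)/' kin.py; python3 - <<'E'
from kin import *
plan(*pose("work",0,-109,32,up=10),0,5)
E
```

```text
t 10.02 q [-0.903, 0.137, 1.72, 0.806, 0.972, -1.368] p [495.3, -333.5, 302.2] rpy [2.357, -0.002, 1.67] F [0.7, -0.7, -2.8] gap 0.124
xyz [-0.01, -11.21, 11.21] twist [-0.001, -0.001, -0.002] deg 0.1 mm 158.5
0.25 1 [-0.9, 0.18, 1.77, 0.86, 0.91, -1.45] tip z 188.0
0.5 1 [-0.9, 0.22, 1.81, 0.91, 0.85, -1.54] tip z 148.0
0.75 1 [-0.9, 0.28, 1.85, 0.98, 0.8, -1.64] tip z 108.0
1.0 1 [-0.9, 0.35, 1.88, 1.06, 0.75, -1.76] tip z 69.0
```

{"fn": "drive_tool", "kwargs": {"increments": [{"xyz": [0, -0.6, 0.6], "twist": [0, 0, -0.001]}, {"xyz": [0, -1.8, 1.8], "twist": [0, 0, -0.002]}, {"xyz": [0, -3.2, 3.2], "twist": [0, -0.001, -0.002]}, {"xyz": [0, -4.6, 4.6], "twist": [0, -0.001, -0.002]}, {"xyz": [0, -6.0, 6.0], "twist": [0, -0.001, -0.002]}, {"xyz": [0, -7.4, 7.4], "twist": [0, -0.001, -0.002]}, {"xyz": [0, -8.6, 8.6], "twist": [0, -0.001, -0.002]}, {"xyz": [0, -9.6, 9.6], "twist": [0, -0.001, -0.002]}, {"xyz": [0, -10.4, 10.4], "twist": [0, -0.001, -0.002]}, {"xyz": [0, -11.0, 11.0], "twist": [0, -0.001, -0.002]}, {"xyz": [0, -11.2, 11.2], "twist": [0, -0.001, -0.002]}, {"xyz": [0, -11.2, 11.2], "twist": [0, -0.001, -0.002]}]}}

```text
time: 11.02
tool_pos: [495.9, -331.7, 144.6]
tool_rot: [2.357, -0.001, 1.672]
force: [-0.1, 0.1, -2.2]
finger_gap: 0.127
```

```bash
python3 - <<'E'
from kin import *
from station import robot
look("w9"); cv2.imwrite("pics/s9.png",robot.snapshot("scene")); crop("pics/s9.png",110,150,250,280,4.5,"pics/s9c.png")
plan(*pose("work",0,-106,32),0,0)
E
```

```text
t 11.02 q [-0.9, 0.343, 1.876, 1.059, 0.751, -1.75] p [495.9, -331.7, 144.6] rpy [2.357, -0.001, 1.672] F [-0.1, 0.1, -2.2] gap 0.127
t 11.12 q [-0.9, 0.342, 1.875, 1.059, 0.752, -1.75] p [496.1, -332.2, 145.9] rpy [2.356, 0.001, 1.672] F [-0.7, 0.3, -2.0] gap 0.127
xyz [-0.09, -0.94, 1.08] twist [0.0, 0.0, 0.001] deg 0.1 mm 14.4
```

View pics/w9_v.png

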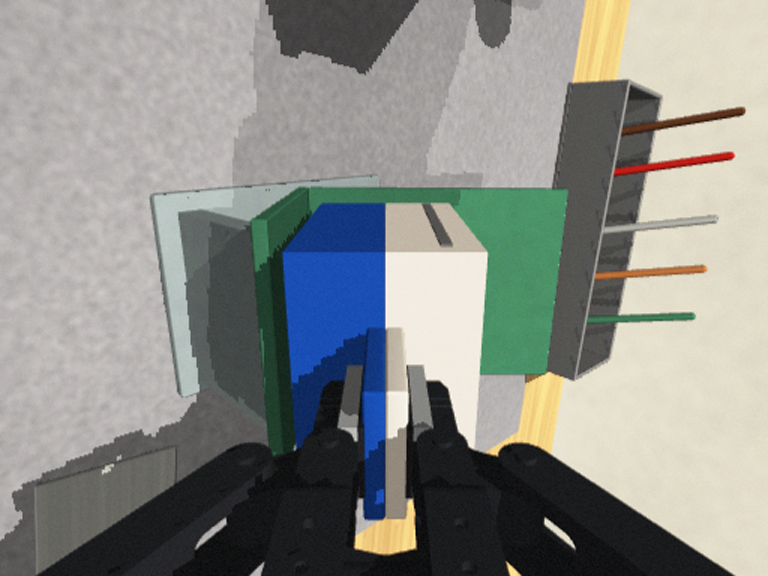

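View pics/s9c.png

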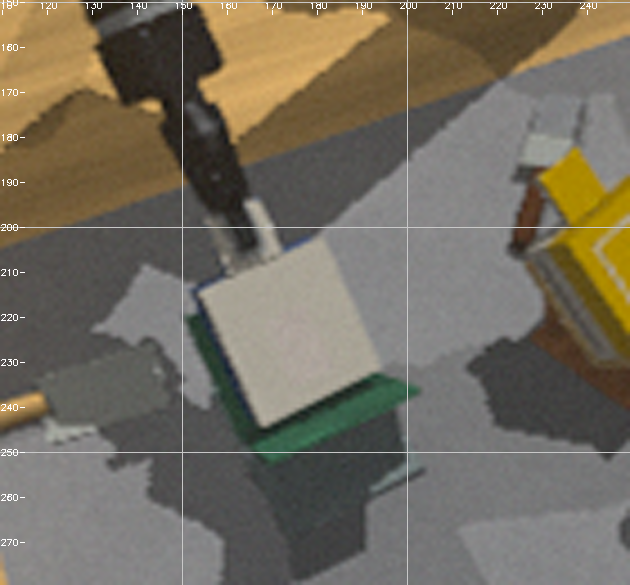

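```bash
cat > ov.py <<'E'
from kin import *
import pickle,sys
def overlay(img,c,beds=[],cases=[]):
    for (Rb,pb,fen,col) in beds:
        for L in [[(-92,54,0),(-92,-54,0),(0,-54,0),(0,54,0),(-92,54,0)],[(0,54,0),(0,54,fen),(0,-54,fen),(0,-54,0)]]:
            q=proj((Rb@np.array(L,float).T).T+pb,c); cv2.polylines(img,[np.round((q+.5)*S_*8).astype(int)],False,col,1,cv2.LINE_AA,3)
    for (Rb,pb,col) in cases: # case frame: origin corner end: x -100..0,y+-45,z0..64
        for z in (0,32,64):
            L=[(-100,45,z),(-100,-45,z),(0,-45,z),(0,45,z),(-100,45,z)]
            q=proj((Rb@np.array(L,float).T).T+pb,c); cv2.polylines(img,[np.round((q+.5)*S_*8).astype(int)],False,col,1,cv2.LINE_AA,3)
        for L in [[(-100,20,z),(-142,20,z),(-142,-20,z),(-100,-20,z)] for z in (26,38)]:
            q=proj((Rb@np.array(L,float).T).T+pb,c); cv2.polylines(img,[np.round((q+.5)*S_*8).astype(int)],False,col,1,cv2.LINE_AA,3)
S_=4
def big(n):
    return cv2.resize(cv2.imread(n),None,fx=S_,fy=S_,interpolation=cv2.INTER_CUBIC)
def held(o,flip,xt=-106):
    "case frame from tool; tool at case (xt,0,32); flip=1 when gripped as B"
    Rt,pt=tool(o); Rcase=(Rt@Rz(np.pi) if flip else Rt)@np.array([[0,1,0],[0,0,1],[1,0,0]],float)
    return Rcase, pt-Rcase@np.array([xt,0,32.])
def bedf(n):
    b=BEDS[n]; return bedR(b[2]),np.array([b[0],b[1],34.])
E
python3 - <<'E'
from ov import *
import ov
o,c=pickle.load(open("pics/w9.pkl","rb"))
Rc,pc=held(o,1); print("case rel bed", (bedR(.1).T@Rc).round(2).tolist(), (bedR(.1).T@(pc-np.array([549.3,-327.8,34]))).round(1))
im=big("pics/s9.png"); overlay(im,cal("scene"),[(*bedf("work"),136,(0,0,255))],[(Rc,pc,(255,0,255))])
cv2.imwrite("pics/ov9.png",im[150*4:280*4,100*4:260*4])
im=big("pics/w9.png"); overlay(im,c,[(*bedf("work"),136,(0,0,255))],[(Rc,pc,(255,0,255))])
cv2.imwrite("pics/ov9w.png",im[110*4:310*4:1,150*4:390*4][::1,::1][:600*2:1,:][::2,::2])
E
```

```text
case rel bed [[1.0, 0.0, -0.0], [0.0, -1.0, 0.0], [-0.0, -0.0, -1.0]] [-10.    1.6  72.2]
```

View pics/ov9.png

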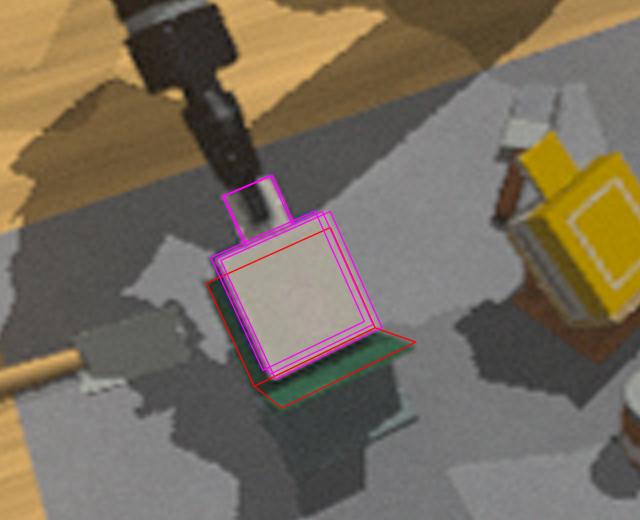

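View pics/ov9w.png

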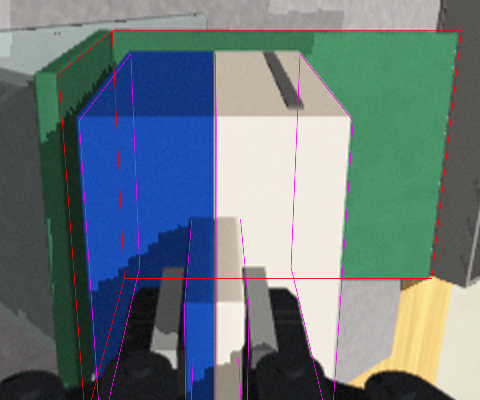

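{"fn": "drive_tool", "kwargs": {"increments": [{"xyz": [-0.04, -0.25, 0.3], "twist": [0, 0, 0]}, {"xyz": [-0.09, -0.5, 0.6], "twist": [0, 0, 0]}, {"xyz": [-0.09, -0.7, 0.8], "twist": [0, 0, 0]}, {"xyz": [-0.09, -0.75, 0.85], "twist": [0, 0, 0]}, {"xyz": [-0.09, -0.75, 0.85], "twist": [0, 0, 0]}, {"xyz": [-0.09, -0.75, 0.85], "twist": [0, 0, 0]}]}}

```text
time: 11.62
tool_pos: [496.7, -333.1, 134.1]
tool_rot: [2.356, 0.001, 1.672]
force: [-0.7, -0.4, -1.9]
finger_gap: 0.129
```

```bash
cat >> kin.py <<'E'
def F():
    from station import robot
    o=robot.get_obs(); Rt,pt=tool(o); print("F tool",(Rt.T@o["force"]).round(1),"M tool",(Rt.T@o["ft_torque"]).round(2)); b=BEDS["work"]
    print("TCP in work bed",(bedR(b[2]).T@(pt-np.array([b[0],b[1],34]))).round(1),"t",round(o["time"],2),"gap",o["finger_gap"].round(3))
E
python3 -c "
from kin import *
F(); plan(*pose('work',0,-106,32),0,0)"
```

```text
F tool [-0.3 -1.9  0.8] M tool [ 0.69 -0.   -0.02]Traceback (most recent call last):
  File "<string>", line 3, in <module>
    F(); plan(*pose('work',0,-106,32),0,0)
    ~^^
  File "kin.py", line 48, in F
    print("TCP in work bed",(bedR(b[2]).T@(pt-np.array([b[0],b[1],34]))).round(1),"t",round(o["time"],2),"gap",o["finger_gap"].round(3))
                                                                                                               ^^^^^^^^^^^^^^^^^^^^^
AttributeError: 'float' object has no attribute 'round'
```

{"fn": "drive_tool", "kwargs": {"increments": [{"xyz": [0, -0.06, 0], "twist": [0, 0, 0]}, {"xyz": [0, -0.12, 0], "twist": [0, 0, 0]}, {"xyz": [0, -0.18, 0], "twist": [0, 0, 0]}, {"xyz": [0, -0.18, 0], "twist": [0, 0, 0]}]}}

```text
time: 11.95
tool_pos: [495.5, -333.3, 132.9]
tool_rot: [2.356, 0.001, 1.671]
force: [0.2, -0.1, -1.3]
finger_gap: 0.13
```

```bash
sed -i 's/o\["finger_gap"\].round(3)/round(o["finger_gap"],3)/' kin.py; python3 -c "
from kin import *
F(); plan(*pose('work',0,-106,32),0,0)"
```

```text
F tool [-0.1 -0.7  1.1] M tool [0.47 0.06 0.04]
TCP in work bed [-1.082e+02 -1.000e-01  3.170e+01] t 11.95 gap 0.13
t 11.95 q [-0.903, 0.365, 1.88, 1.086, 0.74, -1.789] p [495.5, -333.3, 132.9] rpy [2.356, 0.001, 1.671] F [0.2, -0.1, -1.3] gap 0.13
xyz [0.01, 0.03, 0.22] twist [0.0, 0.0, 0.001] deg 0.1 mm 2.2
```

{"fn": "drive_tool", "kwargs": {"increments": [{"xyz": [0, -0.05, 0], "twist": [0, 0, 0]}, {"xyz": [0, -0.1, 0], "twist": [0, 0, 0]}, {"xyz": [0, -0.1, 0], "twist": [0, 0, 0]}]}}

```text
time: 12.2
tool_pos: [495.2, -333.5, 132.8]
tool_rot: [2.355, 0.001, 1.671]
force: [4.4, 1.2, 2.3]
finger_gap: 0.127
```

```bash
python3 -c "
from kin import *
F()"
```

```text
F tool [0.7 4.8 1.6] M tool [-0.71  0.05  0.26]
TCP in work bed [-108.3   -0.2   31.4] t 12.2 gap 0.127
```

{"fn": "drive_tool", "kwargs": {"increments": [{"xyz": [0, 0.03, 0.08], "twist": [0, 0, 0]}, {"xyz": [0, 0.03, 0.15], "twist": [0, 0, 0]}, {"xyz": [0, 0.03, 0.22], "twist": [0, 0, 0]}, {"xyz": [0, 0.03, 0.22], "twist": [0, 0, 0]}]}}

```text
time: 12.53
tool_pos: [496.3, -333.3, 131.8]
tool_rot: [2.355, 0.001, 1.672]
force: [-13.6, 5.7, 16.9]
finger_gap: 0.136
```

```bash
python3 -c "
from kin import *
F()"
```

```text
F tool [  7.    2.8 -21.1] M tool [-0.25  1.16  0.26]
TCP in work bed [-106.8   -0.2   31.5] t 12.53 gap 0.136
```

{"fn": "drive_tool", "kwargs": {"increments": [{"xyz": [0, 0, -0.06], "twist": [0, 0.004, 0]}, {"xyz": [0, 0, -0.06], "twist": [0, 0.004, 0]}, {"xyz": [0, 0, -0.06], "twist": [0, 0.004, 0]}]}}

```text
time: 12.78
tool_pos: [496.2, -333.3, 131.8]
tool_rot: [2.355, -0.002, 1.674]
force: [-3.5, 2.8, 9.8]
finger_gap: 0.124
```

```bash
python3 -c "
from kin import *
F()"
```

```text
F tool [ 3.1  4.7 -9.2] M tool [-0.54  0.33  0.32]
TCP in work bed [-106.9   -0.2   31.4] t 12.78 gap 0.124
```

{"fn": "drive_tool", "kwargs": {"grip": 0.65, "force": 20, "increments": [{"xyz": [0, 0, 0], "twist": [0, 0, 0]}, {"xyz": [0, 0, 0], "twist": [0, 0, 0]}, {"xyz": [0, 0, 0], "twist": [0, 0, 0]}, {"xyz": [0, 0, 0], "twist": [0, 0, 0]}, {"xyz": [0, 0, 0], "twist": [0, 0, 0]}, {"xyz": [0, 0, 0], "twist": [0, 0, 0]}]}}

```text
time: 13.28
tool_pos: [496.0, -333.1, 131.0]
tool_rot: [2.356, -0.002, 1.674]
force: [0.1, 0.8, -0.5]
finger_gap: 0.351
```

```bash
python3 -c "
from kin import *
F(); look('w10')
from station import robot
cv2.imwrite('pics/s10.png',robot.snapshot('scene')); crop('pics/s10.png',110,150,250,280,4.5,'pics/s10c.png')"
```

```text
F tool [ 0.8 -0.2  0.5] M tool [ 0.31  0.04 -0.02]
TCP in work bed [-106.4    0.    30.7] t 13.28 gap 0.351
t 13.28 q [-0.903, 0.371, 1.878, 1.087, 0.742, -1.791] p [496.0, -333.1, 131.0] rpy [2.356, -0.002, 1.674] F [0.1, 0.8, -0.5] gap 0.351
```

View pics/w10_v.png

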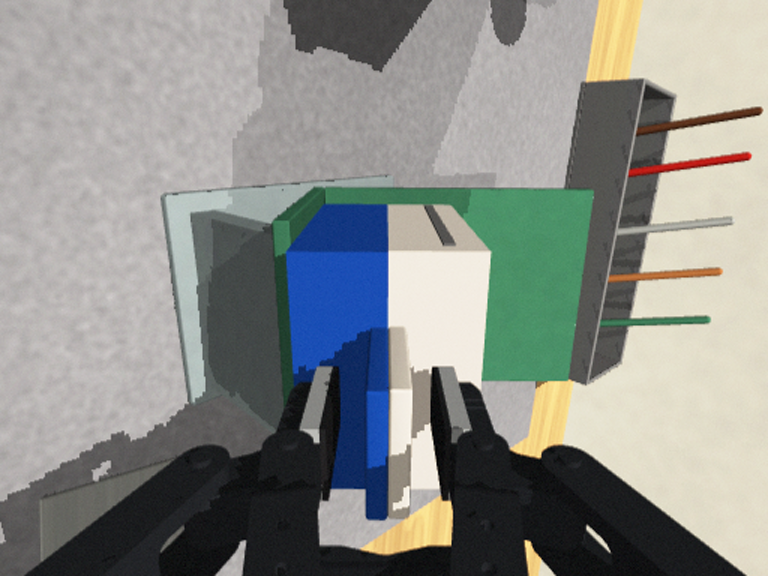

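View pics/s10c.png

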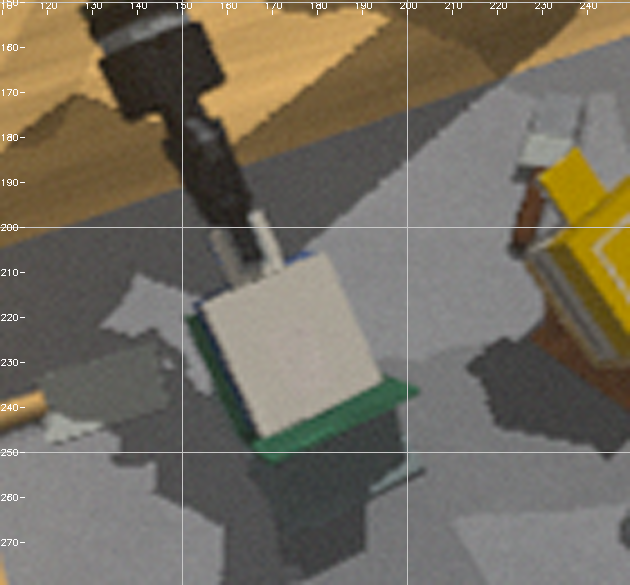

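{"fn": "drive_tool", "kwargs": {"increments": [{"xyz": [0, 0.02, -0.8], "twist": [0, 0, 0]}, {"xyz": [0, 0.02, -2.2], "twist": [0, 0, 0]}, {"xyz": [0, 0.02, -3.8], "twist": [0, 0, 0]}, {"xyz": [0, 0.02, -5.6], "twist": [0, 0, 0]}, {"xyz": [0, 0.02, -7.2], "twist": [0, 0, 0]}, {"xyz": [0, 0.02, -8.2], "twist": [0, 0, 0]}, {"xyz": [0, 0.02, -8.5], "twist": [0, 0, 0]}, {"xyz": [0, 0.02, -8.5], "twist": [0, 0, 0]}]}}

```text
time: 14.05
tool_pos: [436.2, -339.8, 192.0]
tool_rot: [2.356, -0.001, 1.674]
force: [0.2, 0.8, 1.1]
finger_gap: 0.345
```

```bash
python3 -c "
from kin import *
F(); look('w11'); crop('pics/w11.png',140,90,420,310,2.8,'pics/c11.png')
plan(*pose('yellow',0,-190,32),0,5)"
```

```text
F tool [ 0.8  1.  -0.5] M tool [ 0.29 -0.02  0.01]
TCP in work bed [-192.1   -0.7   31.3] t 14.05 gap 0.345
t 14.05 q [-1.018, 0.202, 1.927, 0.97, 0.883, -1.718] p [436.2, -339.8, 192.0] rpy [2.356, -0.001, 1.674] F [0.2, 0.8, 1.1] gap 0.345
t 14.1 q [-1.017, 0.203, 1.927, 0.97, 0.883, -1.718] p [436.4, -339.6, 191.4] rpy [2.356, -0.002, 1.674] F [1.3, -0.4, -1.2] gap 0.35
xyz [20.96, 5.21, 5.33] twist [0.0, 0.206, -0.209] deg 16.8 mm 222.5
0.25 1 [-0.93, 0.16, 1.99, 0.98, 0.87, -1.72] tip z 116.0
0.5 1 [-0.84, 0.11, 2.03, 0.99, 0.85, -1.72] tip z 116.0
0.75 1 [-0.74, 0.08, 2.07, 0.99, 0.83, -1.7] tip z 116.0
1.0 1 [-0.62, 0.06, 2.09, 1.0, 0.8, -1.68] tip z 116.0
```

View pics/c11.png

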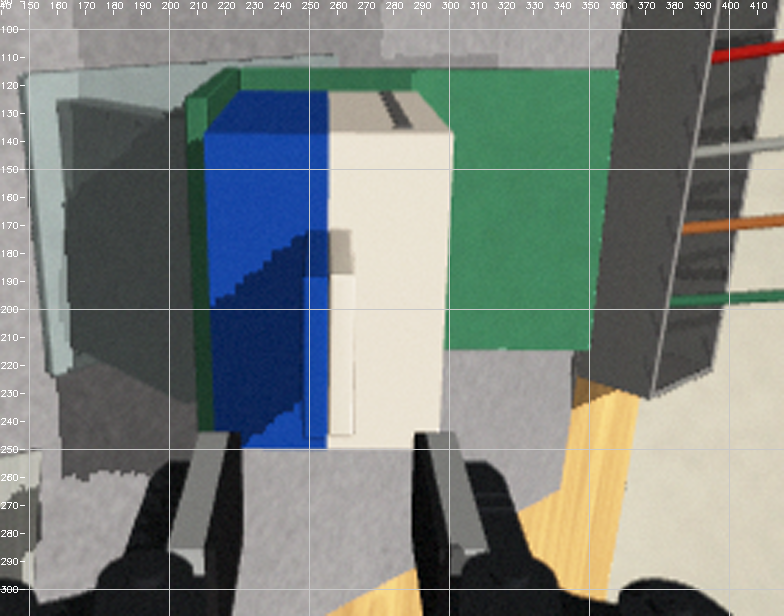

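```bash
python3 - <<'E'
from fit2 import *
C["w11"]=pickle.load(open("pics/w11.pkl","rb"))[1]
a=[((-100,45,0),(212.7,136.6)),((-100,45,32),(256.6,136.6)),((-100,45,64),(301.6,136.6)),((-100,-45,64),(296.6,249.5)),((-100,-45,32),(256.3,249.5)),((-142,20,26),(247.7,187.7)),((-142,20,32),(257,187.7)),((-142,20,38),(265.9,187.7)),((-142,-20,38),(265.2,245.2)),((-142,-20,32),(257.4,245.6)),((0,45,0),(225.2,122)),((0,45,64),(287.7,122))]
p=fit([("w11",*x) for x in a],[549,-328,.1,34])
b=np.array([549.3,-327.8,34]); print("case in bed",(bedR(.1).T@(np.array([p[0],p[1],p[3]])-b)).round(2), "dyaw",p[2]-.1)
# bed from w11: fence edge top y=+54: 
g=[((0,54,136),(140+618/2.8-.5,90+68/2.8-.5)),((0,-54,136),(140+590/2.8-.5,90+349/2.8-.5)),((-92,54,0),(140+207/2.8-.5,90+97/2.8-.5)),((0,54,0),(140+240/2.8-.5,90+68/2.8-.5))]
fit([("w11",*x) for x in g],[549,-328,.1,34])
E
```

```text
[ 5.49035e+02 -3.26929e+02  9.50000e-02  3.29400e+01] rms 0.39
case in bed [ 0.62  0.89 -0.87] dyaw -0.004892018486552768
[ 5.50035e+02 -3.28004e+02  9.70000e-02  3.21200e+01] rms 0.2
```

{"fn": "drive_tool", "kwargs": {"grip": 0.4, "increments": [{"xyz": [1.0, 0.26, 0.27], "twist": [0, 0.01, -0.01]}, {"xyz": [3.1, 0.78, 0.8], "twist": [0, 0.031, -0.031]}, {"xyz": [5.9, 1.46, 1.5], "twist": [0, 0.058, -0.058]}, {"xyz": [8.8, 2.2, 2.24], "twist": [0, 0.086, -0.087]}, {"xyz": [11.7, 2.92, 3.0], "twist": [0, 0.115, -0.117]}, {"xyz": [14.6, 3.65, 3.73], "twist": [0, 0.144, -0.146]}, {"xyz": [17.4, 4.3, 4.4], "twist": [0, 0.171, -0.174]}, {"xyz": [19.7, 4.9, 5.0], "twist": [0, 0.194, -0.196]}, {"xyz": [20.96, 5.2, 5.33], "twist": [0, 0.206, -0.209]}, {"xyz": [20.96, 5.2, 5.33], "twist": [0, 0.206, -0.209]}]}}

```text
time: 14.93
tool_pos: [489.0, -120.3, 190.3]
tool_rot: [2.356, -0.001, 1.973]
force: [0.3, -0.2, 0.7]
finger_gap: 0.603
```

```bash
python3 -c "
from kin import *
look('w12'); crop('pics/w12.png',170,90,370,310,2.7,'pics/c12.png')
plan(*pose('yellow',0,-106,32),0,5)"
```

```text
t 14.93 q [-0.615, 0.065, 2.091, 1.002, 0.796, -1.682] p [489.0, -120.3, 190.3] rpy [2.356, -0.001, 1.973] F [0.3, -0.2, 0.7] gap 0.603
t 14.98 q [-0.618, 0.065, 2.09, 1.002, 0.796, -1.683] p [488.9, -121.7, 190.4] rpy [2.356, -0.001, 1.971] F [0.3, 0.3, 1.6] gap 0.598
xyz [-0.18, -0.0, 8.31] twist [-0.0, -0.003, 0.002] deg 0.2 mm 83.2
0.25 1 [-0.59, 0.11, 2.08, 1.04, 0.75, -1.71] tip z 101.0
0.5 1 [-0.56, 0.16, 2.07, 1.08, 0.71, -1.74] tip z 86.0
0.75 1 [-0.53, 0.21, 2.05, 1.12, 0.68, -1.77] tip z 71.0
1.0 1 [-0.5, 0.26, 2.03, 1.16, 0.64, -1.8] tip z 57.0
```

View pics/c12.png

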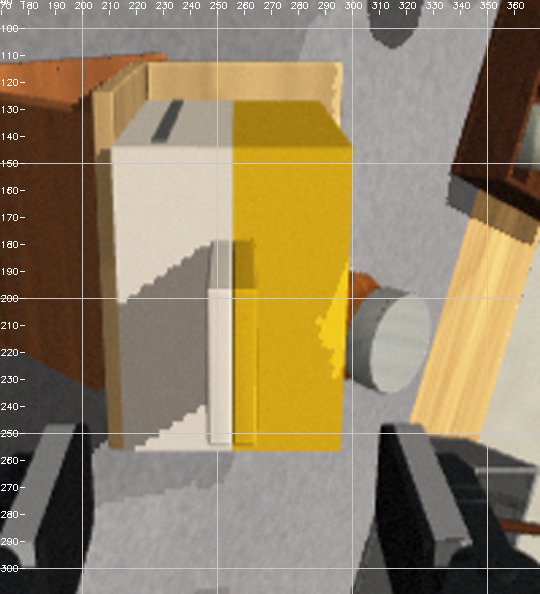

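View pics/w12_v.png

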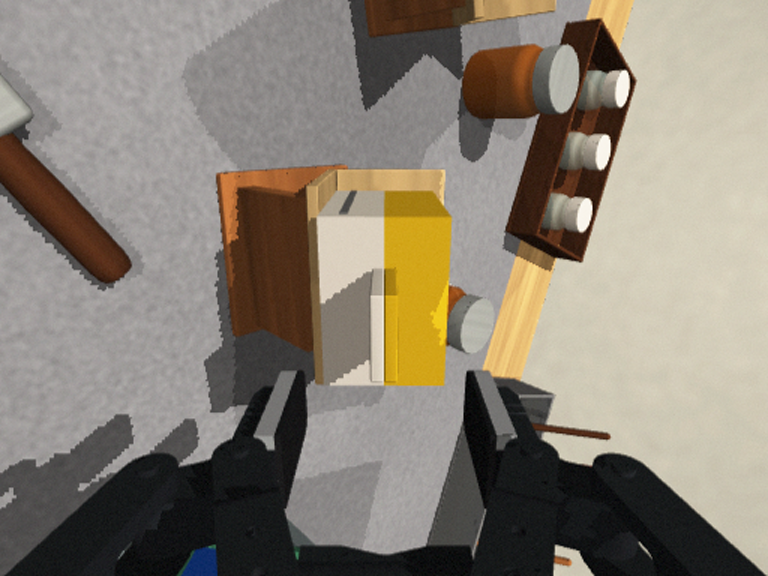

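```bash
python3 - <<'E'
from fit2 import *
C["w12"]=pickle.load(open("pics/w12.pkl","rb"))[1]
a=[((-100,45,0),(210.6,143.2)),((-100,45,32),(256.2,143.2)),((-100,45,64),(299.9,143.2)),((-100,-45,64),(296.2,256.2)),((-100,-45,32),(255.8,256.2)),((-142,20,26),(246.5,196.2)),((-142,20,32),(256.2,196.2)),((-142,20,38),(264.7,196.2)),((-142,-20,26),(246.5,253.2)),((-142,-20,38),(264.7,253.6)),((0,45,0),(225.1,126.5)),((0,45,64),(288,126.5))]
w=[("w12",*x) for x in a]
p=fit(w,[592,-80,.4,34]); p=fit(w+yel+yelb,[592,-80,.4,34])
b=np.array([592,-80.2,34]); print("case in bed",(bedR(.397).T@(np.array([p[0],p[1],p[3]])-b)).round(2), "dyaw",p[2]-.397)
E
```

```text
[ 5.92279e+02 -7.95810e+01  3.97000e-01  3.29980e+01] rms 0.46
[ 5.92113e+02 -7.98170e+01  3.96000e-01  3.32330e+01] rms 0.62
    ('w3', (-142, -20, 32), (428.7, 258.3)) [-2.8  0.8]
case in bed [ 0.72  0.31 -0.36] dyaw -0.0010740263100842418
```

{"fn": "drive_tool", "kwargs": {"increments": [{"xyz": [-0.05, -0.01, 1.2], "twist": [0, -0.003, 0.002]}, {"xyz": [-0.1, -0.02, 3.0], "twist": [0, -0.003, 0.002]}, {"xyz": [-0.15, -0.03, 4.8], "twist": [0, -0.003, 0.002]}, {"xyz": [-0.15, -0.03, 6.6], "twist": [0, -0.003, 0.002]}, {"xyz": [-0.15, -0.03, 7.8], "twist": [0, -0.003, 0.002]}, {"xyz": [-0.15, -0.03, 8.35], "twist": [0, -0.003, 0.002]}, {"xyz": [-0.15, -0.03, 8.35], "twist": [0, -0.003, 0.002]}]}}

```text
time: 15.57
tool_pos: [543.6, -101.9, 130.5]
tool_rot: [2.357, -0.001, 1.964]
force: [-0.3, -0.1, -0.2]
finger_gap: 0.6
```

```bash
python3 -c "
from kin import *
look('w13')
plan(*pose('yellow',0,-105.5,31.7,y=.3),0,0)"
```

```text
t 15.57 q [-0.501, 0.261, 2.034, 1.165, 0.644, -1.8] p [543.6, -101.9, 130.5] rpy [2.357, -0.001, 1.964] F [-0.3, -0.1, -0.2] gap 0.6
t 15.62 q [-0.501, 0.26, 2.034, 1.164, 0.644, -1.799] p [543.5, -102.1, 131.3] rpy [2.356, 0.0, 1.964] F [0.7, 1.1, 0.8] gap 0.6
xyz [0.18, 0.05, 0.09] twist [-0.0, 0.002, -0.002] deg 0.2 mm 2.0
```

View pics/w13_v.png

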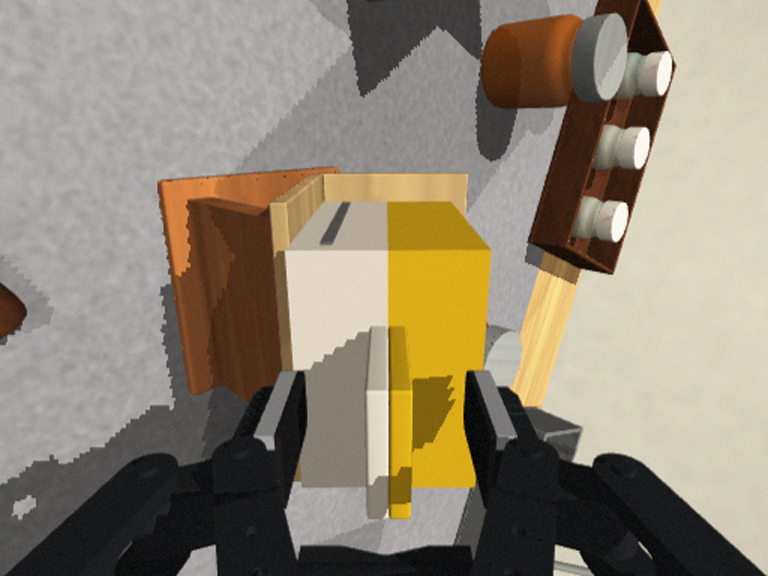

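{"fn": "drive_tool", "kwargs": {"grip": 1, "force": 90, "increments": [{"xyz": [0.12, 0.05, 0.03], "twist": [0, 0.002, -0.001]}, {"xyz": [0.12, 0.05, 0.03], "twist": [0, 0.002, -0.001]}, {"xyz": [0.12, 0.05, 0.03], "twist": [0, 0.002, -0.001]}, {"xyz": [0.12, 0.05, 0.03], "twist": [0, 0.002, -0.001]}, {"xyz": [0.12, 0.05, 0.03], "twist": [0, 0.002, -0.001]}, {"xyz": [0.12, 0.05, 0.03], "twist": [0, 0.002, -0.001]}, {"xyz": [0.12, 0.05, 0.03], "twist": [0, 0.002, -0.001]}, {"xyz": [0.12, 0.05, 0.03], "twist": [0, 0.002, -0.001]}, {"xyz": [0.12, 0.05, 0.03], "twist": [0, 0.002, -0.001]}]}}

```text
time: 16.37
tool_pos: [543.5, -101.0, 132.5]
tool_rot: [2.355, 0.001, 1.966]
force: [-9.6, -2.8, 7.4]
finger_gap: 0.127
```

```bash
python3 - <<'E'
from kin import *
look("w14"); F()
E
```

```text
t 16.37 q [-0.5, 0.257, 2.035, 1.163, 0.645, -1.798] p [543.5, -101.0, 132.5] rpy [2.355, 0.001, 1.966] F [-9.6, -2.8, 7.4] gap 0.127
F tool [  1.1  -0.5 -12.4] M tool [ 0.77  0.24 -0.07]
TCP in work bed [-57.7 226.2  81.6] t 16.42 gap 0.126
```

View pics/w14_v.png

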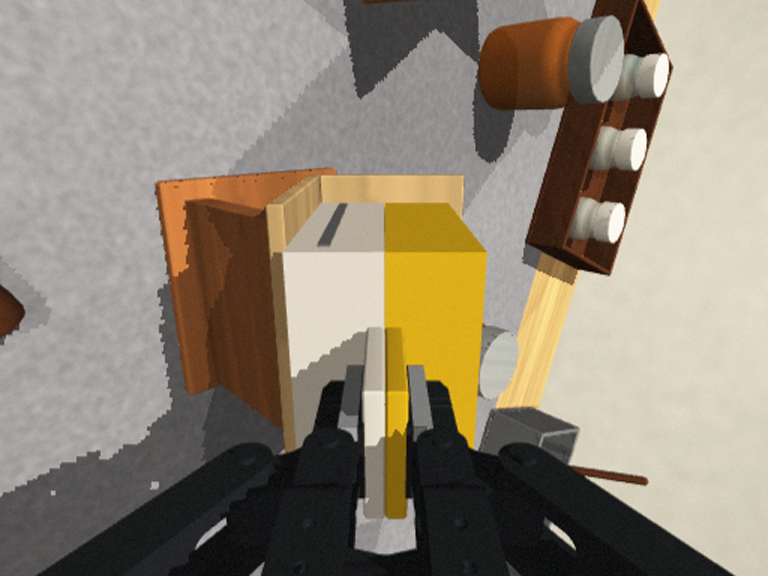

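{"fn": "drive_tool", "kwargs": {"increments": [{"xyz": [0, 0.3, -0.3], "twist": [0, 0, 0]}, {"xyz": [0, 0.8, -0.8], "twist": [0, 0, 0]}, {"xyz": [0, 1.6, -1.6], "twist": [0, 0, 0]}, {"xyz": [0, 2.8, -2.8], "twist": [0, 0, 0]}, {"xyz": [0, 4.2, -4.2], "twist": [0, 0, 0]}, {"xyz": [0, 5.7, -5.7], "twist": [0, 0, 0]}, {"xyz": [0, 7.2, -7.2], "twist": [0, 0, 0]}, {"xyz": [0, 8.7, -8.7], "twist": [0, 0, 0]}, {"xyz": [0, 10.2, -10.2], "twist": [0, 0, 0]}, {"xyz": [0, 11.5, -11.5], "twist": [0, 0, 0]}, {"xyz": [0, 12.3, -12.3], "twist": [0, 0, 0]}, {"xyz": [0, 12.7, -12.7], "twist": [0, 0, 0]}]}}

```text
time: 17.42
tool_pos: [543.6, -100.8, 313.4]
tool_rot: [2.355, 0.002, 1.966]
force: [-0.5, -0.6, -2.4]
finger_gap: 0.128
```

```bash
sed -i 's/"work":(549.3,-327.8,.100)/"work":(549.3,-327.6,.097)/' kin.py; python3 - <<'E'
from kin import *
plan(*pose("work",1,-109,96,up=135),1,13)
E
```

```text
t 17.42 q [-0.499, -0.008, 1.85, 0.776, 0.906, -1.267] p [543.6, -100.8, 313.4] rpy [2.355, 0.002, 1.966] F [-0.5, -0.6, -2.4] gap 0.128
xyz [-20.88, -6.4, -6.45] twist [-0.353, -0.003, 3.335] deg 192.1 mm 227.7
0.08 1 [-0.55, 0.01, 1.85, 0.83, 0.92, -1.06] tip z 241.0
0.17 1 [-0.59, 0.02, 1.85, 0.87, 0.92, -0.85] tip z 243.0
0.25 1 [-0.63, 0.03, 1.85, 0.91, 0.92, -0.62] tip z 245.0
0.33 1 [-0.66, 0.04, 1.84, 0.94, 0.92, -0.38] tip z 246.0
0.42 1 [-0.69, 0.05, 1.83, 0.95, 0.91, -0.14] tip z 247.0
0.5 1 [-0.72, 0.06, 1.82, 0.95, 0.9, 0.12] tip z 248.0
0.58 1 [-0.74, 0.08, 1.81, 0.95, 0.89, 0.39] tip z 247.0
0.67 1 [-0.76, 0.09, 1.78, 0.92, 0.89, 0.68] tip z 246.0
0.75 1 [-0.77, 0.11, 1.76, 0.89, 0.89, 0.97] tip z 245.0
0.83 1 [-0.79, 0.13, 1.72, 0.86, 0.89, 1.27] tip z 243.0
0.92 1 [-0.81, 0.16, 1.68, 0.81, 0.91, 1.57] tip z 241.0
1.0 1 [-0.83, 0.19, 1.63, 0.77, 0.94, 1.87] tip z 239.0
```

{"fn": "drive_tool", "kwargs": {"increments": [{"xyz": [-0.2, -0.06, -0.06], "twist": [-0.004, 0, 0.033]}, {"xyz": [-0.63, -0.19, -0.19], "twist": [-0.011, 0, 0.1]}, {"xyz": [-1.19, -0.36, -0.37], "twist": [-0.02, 0, 0.19]}, {"xyz": [-1.75, -0.54, -0.54], "twist": [-0.03, 0, 0.28]}, {"xyz": [-2.32, -0.71, -0.72], "twist": [-0.039, 0, 0.37]}, {"xyz": [-2.88, -0.88, -0.89], "twist": [-0.049, 0, 0.46]}, {"xyz": [-3.45, -1.06, -1.06], "twist": [-0.058, 0, 0.55]}, {"xyz": [-4.0, -1.23, -1.24], "twist": [-0.068, 0, 0.64]}, {"xyz": [-4.57, -1.4, -1.41], "twist": [-0.077, 0, 0.73]}, {"xyz": [-5.14, -1.57, -1.59], "twist": [-0.087, 0, 0.82]}, {"xyz": [-5.7, -1.75, -1.76], "twist": [-0.096, 0, 0.91]}, {"xyz": [-6.26, -1.92, -1.93], "twist": [-0.106, 0, 1.0]}]}}

```text
time: 18.42
tool_pos: [542.3, -169.3, 310.0]
tool_rot: [2.544, -0.683, 1.156]
force: [1.0, -0.9, -2.3]
finger_gap: 0.128
```

```bash
python3 - <<'E'
from kin import *
plan(*pose("work",1,-109,96,up=135),1,3)
E
```

```text
t 18.42 q [-0.649, 0.041, 1.846, 0.93, 0.921, -0.48] p [542.3, -169.3, 310.0] rpy [2.544, -0.683, 1.156] F [1.0, -0.9, -2.3] gap 0.128
xyz [-11.12, 10.52, -4.4] twist [-0.248, 0.002, 2.326] deg 134.0 mm 159.3
0.5 1 [-0.75, 0.09, 1.79, 0.93, 0.89, 0.62] tip z 245.0
1.0 1 [-0.83, 0.19, 1.63, 0.77, 0.94, 1.87] tip z 239.0
```

{"fn": "drive_tool", "kwargs": {"increments": [{"xyz": [-0.44, 0.42, -0.18], "twist": [-0.01, 0, 0.093]}, {"xyz": [-0.89, 0.84, -0.35], "twist": [-0.02, 0, 0.186]}, {"xyz": [-1.33, 1.26, -0.53], "twist": [-0.03, 0, 0.279]}, {"xyz": [-1.78, 1.68, -0.7], "twist": [-0.04, 0, 0.372]}, {"xyz": [-2.22, 2.1, -0.88], "twist": [-0.05, 0, 0.465]}, {"xyz": [-2.67, 2.52, -1.06], "twist": [-0.06, 0, 0.558]}, {"xyz": [-3.11, 2.95, -1.23], "twist": [-0.069, 0, 0.651]}, {"xyz": [-3.56, 3.37, -1.41], "twist": [-0.079, 0, 0.744]}, {"xyz": [-4.0, 3.79, -1.58], "twist": [-0.089, 0, 0.837]}, {"xyz": [-4.45, 4.21, -1.76], "twist": [-0.099, 0, 0.93]}, {"xyz": [-4.89, 4.63, -1.94], "twist": [-0.109, 0, 1.023]}, {"xyz": [-5.34, 5.05, -2.11], "twist": [-0.119, 0, 1.116]}]}}

```text
time: 19.42
tool_pos: [541.6, -245.7, 312.3]
tool_rot: [-2.679, -0.786, -0.427]
force: [-1.1, -0.1, -2.3]
finger_gap: 0.127
```

```bash
python3 - <<'E'
from kin import *
plan(*pose("work",1,-109,96,up=135),1,3)
E
```

```text
t 19.42 q [-0.75, 0.09, 1.793, 0.935, 0.888, 0.573] p [541.6, -245.7, 312.3] rpy [-2.679, -0.786, -0.427] F [-1.1, -0.1, -2.3] gap 0.127
xyz [2.45, 7.79, -1.41] twist [-0.128, 0.001, 1.21] deg 69.7 mm 82.8
0.5 1 [-0.79, 0.13, 1.73, 0.86, 0.89, 1.21] tip z 243.0
1.0 1 [-0.83, 0.19, 1.63, 0.77, 0.94, 1.87] tip z 239.0
```

{"fn": "drive_tool", "kwargs": {"increments": [{"xyz": [0.21, 0.66, -0.12], "twist": [-0.011, 0, 0.103]}, {"xyz": [0.42, 1.32, -0.24], "twist": [-0.022, 0, 0.206]}, {"xyz": [0.62, 1.99, -0.36], "twist": [-0.033, 0, 0.309]}, {"xyz": [0.83, 2.65, -0.48], "twist": [-0.044, 0, 0.411]}, {"xyz": [1.04, 3.31, -0.6], "twist": [-0.054, 0, 0.514]}, {"xyz": [1.25, 3.97, -0.72], "twist": [-0.065, 0, 0.617]}, {"xyz": [1.46, 4.63, -0.84], "twist": [-0.076, 0, 0.72]}, {"xyz": [1.67, 5.3, -0.96], "twist": [-0.087, 0, 0.823]}, {"xyz": [1.87, 5.96, -1.08], "twist": [-0.098, 0, 0.926]}, {"xyz": [2.08, 6.62, -1.2], "twist": [-0.109, 0, 1.028]}, {"xyz": [2.28, 7.24, -1.31], "twist": [-0.119, 0, 1.125]}, {"xyz": [2.45, 7.79, -1.41], "twist": [-0.128, 0, 1.21]}]}}

```text
time: 20.42
tool_pos: [540.5, -328.5, 314.3]
tool_rot: [-2.357, 0.001, -1.473]
force: [0.7, -0.3, -2.2]
finger_gap: 0.126
```

```bash
python3 - <<'E'
from kin import *
from station import robot
look("w15"); cv2.imwrite("pics/s15.png",robot.snapshot("scene")); crop("pics/s15.png",110,120,260,280,3.7,"pics/s15c.png")
plan(*pose("work",1,-109,96,up=10),0,3)
E
```

```text
t 20.42 q [-0.826, 0.19, 1.63, 0.772, 0.943, 1.871] p [540.5, -328.5, 314.3] rpy [-2.357, 0.001, -1.473] F [0.7, -0.3, -2.2] gap 0.126
t 20.52 q [-0.826, 0.19, 1.63, 0.772, 0.943, 1.867] p [540.6, -328.7, 314.5] rpy [-2.356, -0.002, -1.471] F [-0.6, 0.0, -2.2] gap 0.126
xyz [-0.05, 8.91, 8.85] twist [-0.0, 0.001, 0.003] deg 0.2 mm 125.6
0.5 1 [-0.83, 0.25, 1.71, 0.85, 0.85, 1.74] tip z 177.0
1.0 1 [-0.83, 0.33, 1.77, 0.96, 0.76, 1.59] tip z 114.0
```

View pics/w15_v.png

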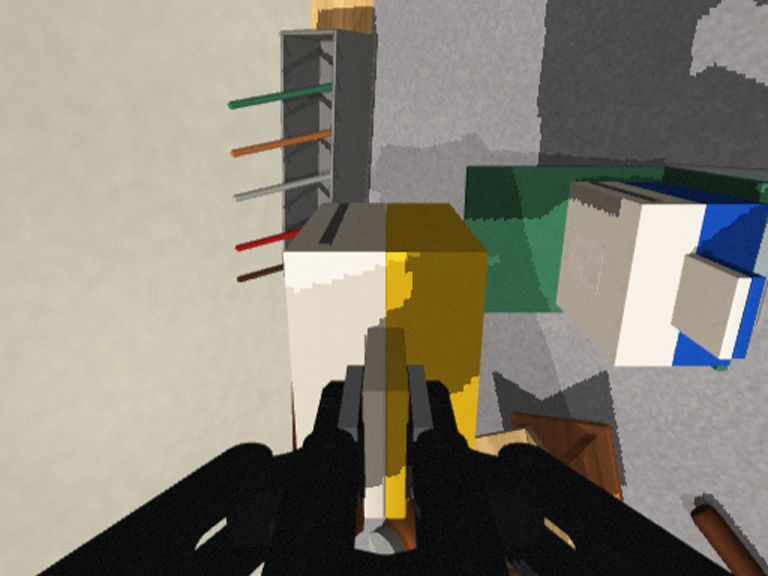

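View pics/s15c.png

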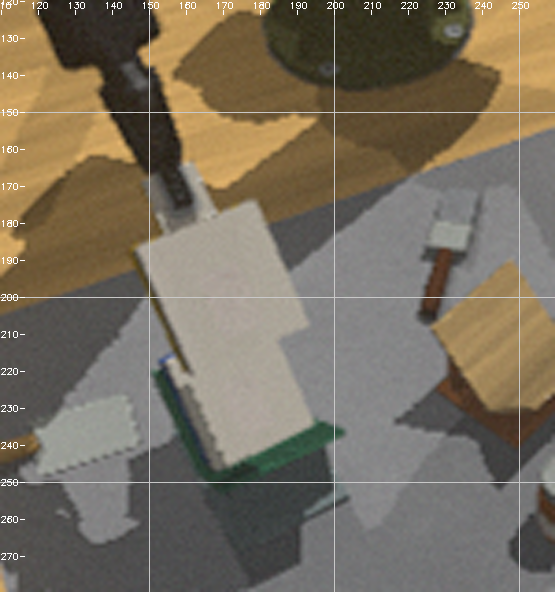

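```bash
python3 - <<'E'
from h import *
crop("pics/w15.png",362,108,512,254,4.2,"pics/c15.png")
E
```

```text
(no output)
```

View pics/c15.png

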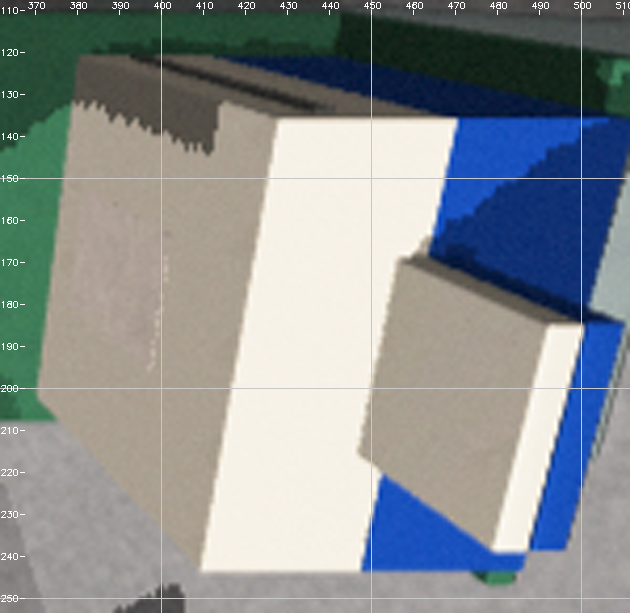

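```bash
python3 - <<'E'
from fit2 import *
C["w15"]=pickle.load(open("pics/w15.pkl","rb"))[1]
a=[((0,-45,64),(380.1,121.1)),((0,45,64),(370.5,202.7)),((-100,-45,64),(427.7,135.4)),((-100,45,64),(409.4,243.2)),((-100,-45,32),(470.5,135.4)),((-100,45,32),(447.7,243.2)),((-142,-20,38),(492,184.6)),((-142,-20,32),(500.5,184.6)),((-142,20,38),(478.9,238.5)),((-142,20,32),(487.7,238.5)),((-142,-20,26),(509.8,183.7)),((-142,20,26),(496.3,238.5))]
p=fit([("w15",*x) for x in a],[549,-328,.1,34])
b=np.array([549.3,-327.6,34]); print("blue in bed",(bedR(.097).T@(np.array([p[0],p[1],p[3]])-b)).round(2), "dyaw",p[2]-.097)
E
```

```text
[ 5.48929e+02 -3.26676e+02  9.80000e-02  3.17470e+01] rms 0.41
blue in bed [ 1.4   0.96 -1.79] dyaw 0.0011221249521154164
```

```bash
python3 - <<'E'
from h import *
crop("pics/w15.png",180,125,335,305,3.3,"pics/c15y.png")
E
```

```text
(no output)
```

View pics/c15y.png

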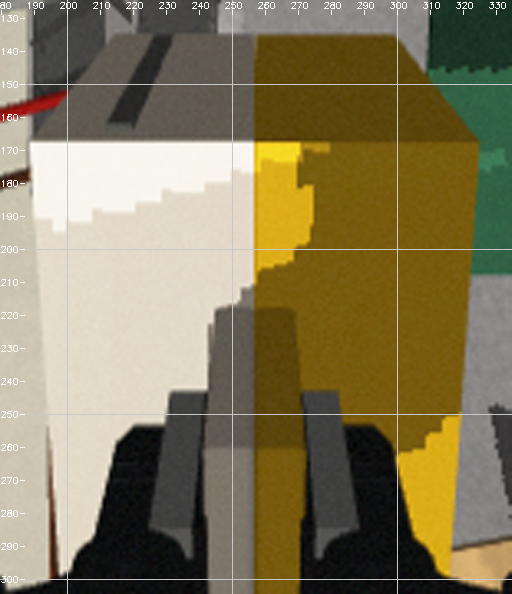

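```bash
python3 - <<'E'
from fit2 import *
from kin import tool
oo,C["w15"]=pickle.load(open("pics/w15.pkl","rb"))
a=[((-100,-45,64),(188.9,167.2)),((-100,-45,32),(256.5,167.2)),((-100,-45,0),(324.3,167.5)),((0,-45,64),(213.7,135.1)),((0,-45,32),(256.5,135.1)),((0,-45,0),(299.5,135.1)),((-142,-20,38),(241.6,260)),((-142,-20,32),(256.5,260)),((-142,-20,26),(272.2,260)),((-100,-20,32),(256.5,217.5))]
p=fit([("w15",*x) for x in a],[580,-328,.1,170])
b=np.array([549.3,-327.6,34]); B=bedR(.097); print("yellow in bed",(B.T@(np.array([p[0],p[1],p[3]])-b)).round(2), "dyaw",p[2]-.097)
print("TCP in bed",(B.T@(tool(oo)[1]-b)).round(2))
E
```

```text
[ 5.93440e+02 -3.22835e+02  9.70000e-02  2.15087e+02] rms 0.44
yellow in bed [-96.66   0.47 159.44] dyaw -0.00027647668137739667
TCP in bed [-2.0444e+02 -8.0000e-02  1.9196e+02]
```

{"fn": "drive_tool", "kwargs": {"increments": [{"xyz": [-0.02, 0.5, 0.5], "twist": [0, 0, 0.001]}, {"xyz": [-0.05, 1.5, 1.5], "twist": [0, 0, 0.002]}, {"xyz": [-0.09, 2.7, 2.7], "twist": [0, 0, 0.002]}, {"xyz": [-0.09, 3.9, 3.9], "twist": [0, 0, 0.002]}, {"xyz": [-0.09, 5.1, 5.1], "twist": [0, 0, 0.002]}, {"xyz": [-0.09, 6.2, 6.2], "twist": [0, 0, 0.002]}, {"xyz": [-0.09, 7.1, 7.1], "twist": [0, 0, 0.002]}, {"xyz": [-0.09, 7.9, 7.9], "twist": [0, 0, 0.002]}, {"xyz": [-0.09, 8.5, 8.45], "twist": [0, 0, 0.002]}, {"xyz": [-0.09, 8.85, 8.8], "twist": [0, 0, 0.002]}, {"xyz": [-0.09, 8.85, 8.8], "twist": [0, 0, 0.002]}, {"xyz": [-0.09, 8.85, 8.8], "twist": [0, 0, 0.002]}]}}

```text
time: 21.52
tool_pos: [540.7, -327.9, 191.2]
tool_rot: [-2.355, -0.004, -1.469]
force: [0.3, -0.3, -2.2]
finger_gap: 0.126
```

```bash
python3 - <<'E'
from kin import *
from station import robot
look("w16"); F(); cv2.imwrite("pics/s16.png",robot.snapshot("scene")); crop("pics/s16.png",110,150,250,280,4.5,"pics/s16c.png")
F()
E
```

```text
t 21.52 q [-0.825, 0.326, 1.768, 0.957, 0.762, 1.587] p [540.7, -327.9, 191.2] rpy [-2.355, -0.004, -1.469] F [0.3, -0.3, -2.2] gap 0.126
F tool [-0.4  1.3  1.7] M tool [-0.69 -0.02 -0.05]
TCP in work bed [-117.5    0.4  105.5] t 21.57 gap 0.127
F tool [0.1 1.4 1.9] M tool [-0.71 -0.08 -0.01]
TCP in work bed [-117.6    0.4  105.6] t 21.62 gap 0.128
```

View pics/w16_v.png

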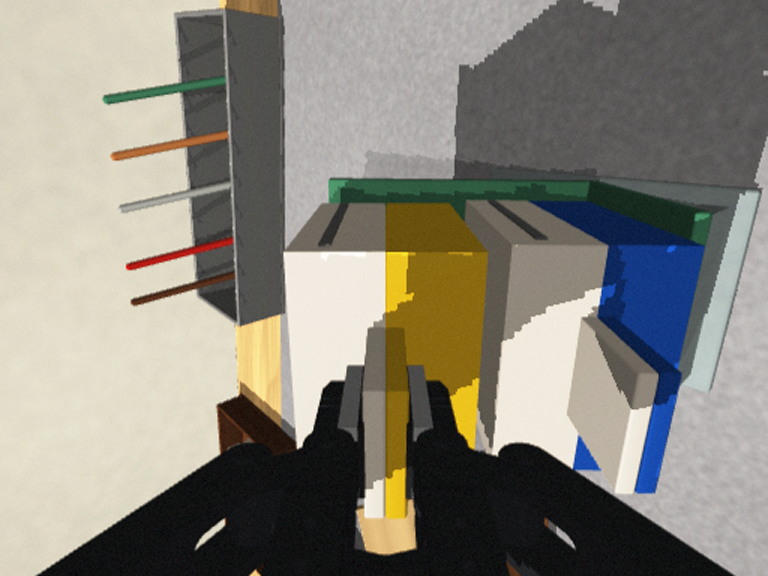

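View pics/s16c.png

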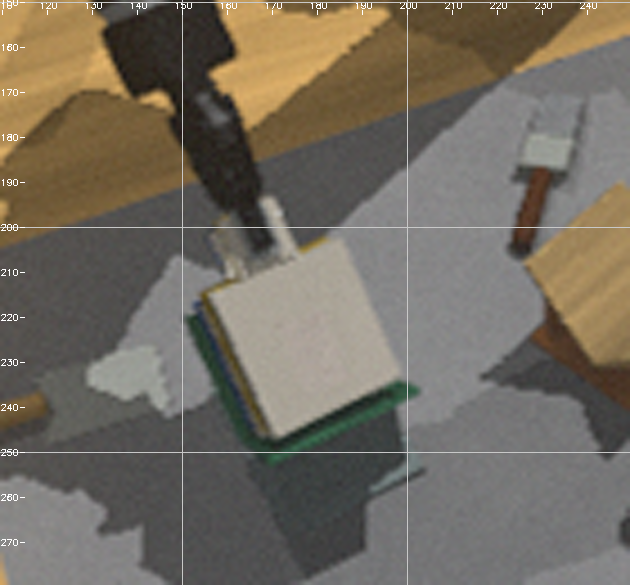

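{"fn": "drive_tool", "kwargs": {"increments": [{"xyz": [0, 0.3, 0.3], "twist": [0, 0, 0]}, {"xyz": [0, 0.6, 0.6], "twist": [0, 0, 0]}, {"xyz": [0, 0.75, 0.75], "twist": [0, 0, 0]}, {"xyz": [0, 0.8, 0.8], "twist": [0, 0, 0]}, {"xyz": [0, 0.8, 0.8], "twist": [0, 0, 0]}]}}

```text
time: 22.03
tool_pos: [540.7, -327.9, 179.5]
tool_rot: [-2.355, -0.003, -1.47]
force: [0.1, -0.5, -2.2]
finger_gap: 0.127
```

```bash
python3 -c "
from kin import *
F()"
```

```text
F tool [0.5 1.5 1.6] M tool [-0.75  0.02 -0.06]
TCP in work bed [-109.     0.5   96.8] t 22.03 gap 0.127
```

{"fn": "drive_tool", "kwargs": {"increments": [{"xyz": [0, 0.05, 0], "twist": [0, 0, 0]}, {"xyz": [0, 0.1, 0], "twist": [0, 0, 0]}, {"xyz": [0, 0.13, 0], "twist": [0, 0, 0]}, {"xyz": [0, 0.13, 0], "twist": [0, 0, 0]}]}}

```text
time: 22.37
tool_pos: [539.8, -328.1, 179.0]
tool_rot: [-2.355, -0.004, -1.47]
force: [-0.6, -0.5, -2.5]
finger_gap: 0.127
```

```bash
python3 -c "
from kin import *
F()"
```

```text
F tool [0.4 2.3 1.3] M tool [-0.65  0.03  0.05]
TCP in work bed [-109.2    0.4   95.8] t 22.37 gap 0.127
```

{"fn": "drive_tool", "kwargs": {"increments": [{"xyz": [0, 0.03, 0], "twist": [0, 0, 0]}, {"xyz": [0, 0.06, 0], "twist": [0, 0, 0]}, {"xyz": [0, 0.06, 0], "twist": [0, 0, 0]}]}}

```text
time: 22.62
tool_pos: [539.7, -328.2, 179.0]
tool_rot: [-2.354, -0.004, -1.47]
force: [3.4, 0.2, 0.4]
finger_gap: 0.129
```

```bash
python3 -c "
from kin import *
F()"
```

```text
F tool [ 0.1 -2.7  2.1] M tool [ 0.03 -0.01  0.17]
TCP in work bed [-109.3    0.3   95.7] t 22.62 gap 0.129
```

{"fn": "drive_tool", "kwargs": {"increments": [{"xyz": [0, -0.02, 0.06], "twist": [0, 0, 0]}, {"xyz": [0, -0.02, 0.12], "twist": [0, 0, 0]}, {"xyz": [0, -0.02, 0.15], "twist": [0, 0, 0]}, {"xyz": [0, -0.02, 0.15], "twist": [0, 0, 0]}]}}

```text
time: 22.95
tool_pos: [540.7, -328.1, 177.8]
tool_rot: [-2.354, -0.004, -1.47]
force: [2.4, 0.3, 1.5]
finger_gap: 0.13
```

```bash
python3 -c "
from kin import *
F()"
```

```text
F tool [-0.  -2.8  0.6] M tool [ 0.14 -0.08  0.22]
TCP in work bed [-107.7    0.4   95.6] t 22.95 gap 0.13
```

{"fn": "drive_tool", "kwargs": {"increments": [{"xyz": [0, 0, 0.05], "twist": [0, 0, 0]}, {"xyz": [0, 0, 0.1], "twist": [0, 0, 0]}, {"xyz": [0, 0, 0.1], "twist": [0, 0, 0]}]}}

```text
time: 23.2
tool_pos: [541.1, -328.0, 177.5]
tool_rot: [-2.354, -0.004, -1.469]
force: [-9.2, 3.3, 10.0]
finger_gap: 0.126
```

```bash
python3 -c "
from kin import *
F()"
```

```text
F tool [ -4.1  -0.9 -13.4] M tool [-0.15 -0.7   0.15]
TCP in work bed [-107.3    0.4   95.7] t 23.2 gap 0.126
```

{"fn": "drive_tool", "kwargs": {"increments": [{"xyz": [0, 0, -0.02], "twist": [0, -0.004, 0]}, {"xyz": [0, 0, -0.02], "twist": [0, -0.006, 0]}, {"xyz": [0, 0, -0.02], "twist": [0, -0.006, 0]}]}}

```text
time: 23.45
tool_pos: [541.0, -328.1, 177.5]
tool_rot: [-2.354, 0.0, -1.465]
force: [-6.8, 2.8, 8.0]
finger_gap: 0.13
```

```bash
python3 -c "
from kin import *
F()"
```

```text
F tool [ -3.5  -1.1 -10.3] M tool [-0.12 -0.26  0.16]
TCP in work bed [-107.4    0.3   95.6] t 23.45 gap 0.13
```

{"fn": "drive_tool", "kwargs": {"grip": 0.65, "force": 20, "increments": [{"xyz": [0, 0, 0], "twist": [0, 0, 0]}, {"xyz": [0, 0, 0], "twist": [0, 0, 0]}, {"xyz": [0, 0, 0], "twist": [0, 0, 0]}, {"xyz": [0, 0, 0], "twist": [0, 0, 0]}, {"xyz": [0, 0, 0], "twist": [0, 0, 0]}, {"xyz": [0, 0, 0], "twist": [0, 0, 0]}]}}

```text
time: 23.95
tool_pos: [541.1, -327.9, 176.8]
tool_rot: [-2.355, 0.001, -1.465]
force: [-0.7, -0.7, -0.2]
finger_gap: 0.352
```

```bash
python3 -c "
from kin import *
F(); look('w17')"
```

```text
F tool [ 0.7  0.7 -0.4] M tool [-0.33 -0.02  0.04]
TCP in work bed [-106.8    0.5   95.2] t 23.95 gap 0.352
t 23.95 q [-0.826, 0.35, 1.775, 0.983, 0.752, 1.551] p [541.1, -327.9, 176.8] rpy [-2.355, 0.001, -1.465] F [-0.7, -0.7, -0.2] gap 0.352
```

View pics/w17_v.png

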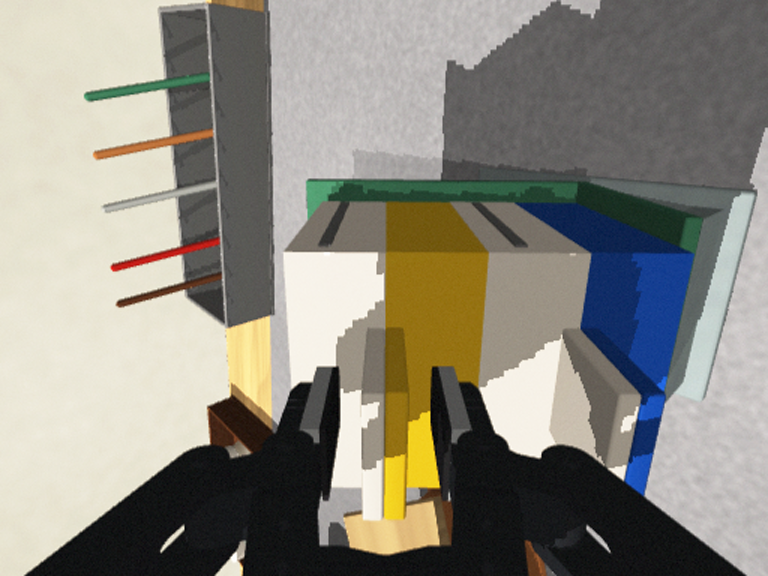

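Both cases' upper-end edges line up along row ~252 with no gap between them. Retreating.

{"fn": "drive_tool", "kwargs": {"increments": [{"xyz": [0, 0, -0.8], "twist": [0, 0, 0]}, {"xyz": [0, 0, -2.2], "twist": [0, 0, 0]}, {"xyz": [0, 0, -3.8], "twist": [0, 0, 0]}, {"xyz": [0, 0, -5.6], "twist": [0, 0, 0]}, {"xyz": [0, 0, -7.4], "twist": [0, 0, 0]}, {"xyz": [0, 0, -9.0], "twist": [0, 0, 0]}, {"xyz": [0, 0, -10.0], "twist": [0, 0, 0]}, {"xyz": [0, 0, -10.5], "twist": [0, 0, 0]}, {"xyz": [0, 0, -10.5], "twist": [0, 0, 0]}]}}

```text
time: 24.75
tool_pos: [466.8, -336.1, 251.9]
tool_rot: [-2.354, -0.001, -1.466]
force: [0.5, -0.2, 0.1]
finger_gap: 0.349
```

```bash
python3 -c "
from kin import *
F(); look('w18'); crop('pics/w18.png',170,90,420,300,3,'pics/c18.png')
from station import robot
for n in ('scene','top'): cv2.imwrite(f'pics/{n}18.png',robot.snapshot(n))
crop('pics/scene18.png',110,150,370,280,3,'pics/s18c.png'); crop('pics/top18.png',70,60,420,275,2.2,'pics/t18c.png')"
```

```text
F tool [ 0.2 -0.4  0.2] M tool [-0.38  0.   -0.  ]
TCP in work bed [-212.7   -0.5   95.5] t 24.75 gap 0.349
t 24.75 q [-0.957, 0.153, 1.827, 0.882, 0.93, 1.612] p [466.8, -336.1, 251.9] rpy [-2.354, -0.001, -1.466] F [0.5, -0.2, 0.1] gap 0.349
```

View pics/c18.png

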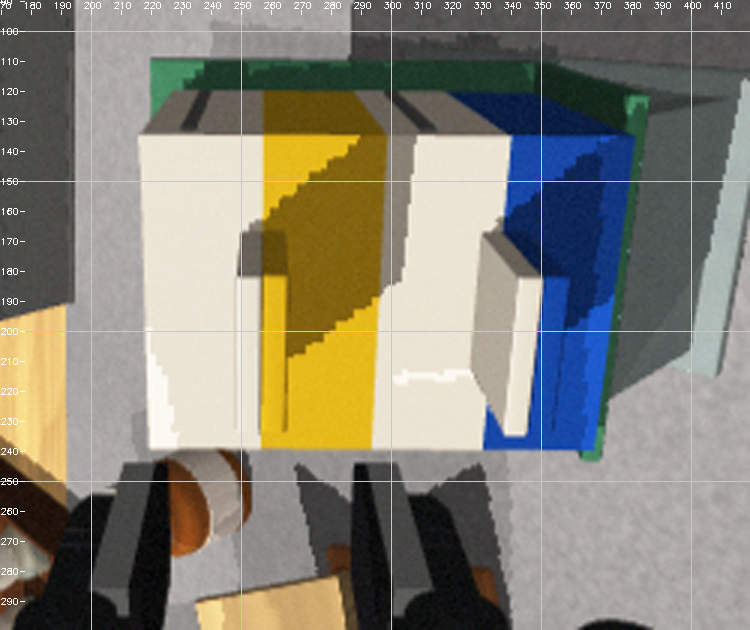

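View pics/s18c.png

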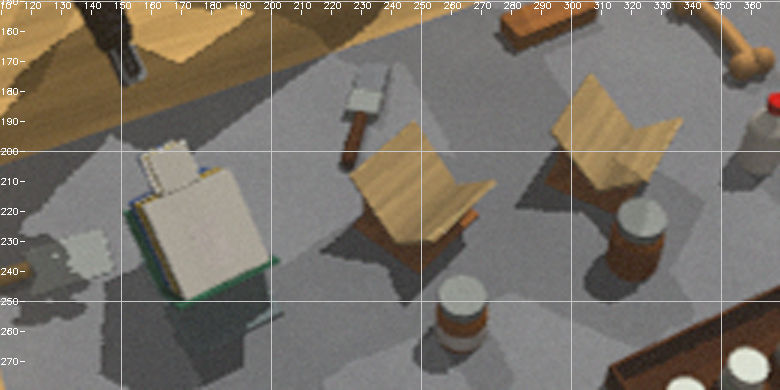

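View pics/t18c.png

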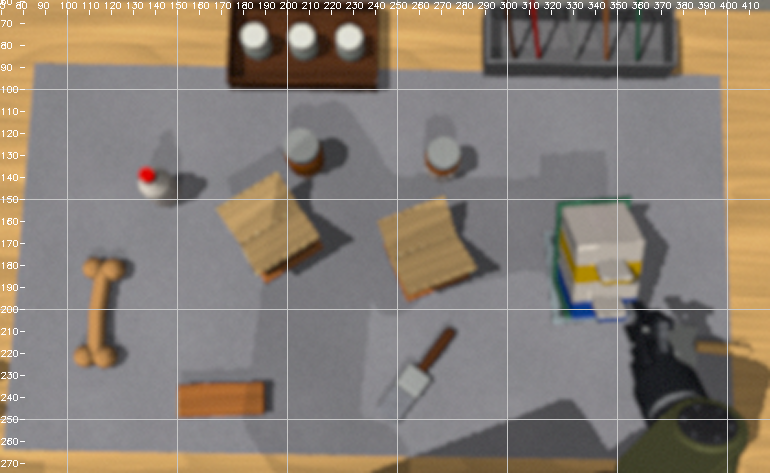

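```bash
python3 - <<'E'
from fit2 import *
C["w18"]=pickle.load(open("pics/w18.pkl","rb"))[1]
y=[((-100,-45,128),(215.5,134.2)),((-100,-45,96),(257.2,134.2)),((-100,-45,64),(298.5,134.2)),((-100,45,128),(219.2,239.2)),((-100,45,96),(256.5,239.2)),((-100,45,64),(293.5,239.2)),((0,-45,128),(229.5,119.8)),((0,-45,96),(257.5,119.8)),((0,-45,64),(289.2,119.8)),((-142,-20,102),(248.7,181.5)),((-142,-20,90),(265.2,181.5))]
b=[((-100,-45,64),(298.5,134.2)),((-100,-45,32),(340.2,134.5)),((-100,-45,0),(381.2,134.5)),((-100,45,64),(293.5,239.2)),((-100,45,32),(330.8,239.2)),((-142,-20,38),(350.2,181.5)),((-142,-20,32),(350.2,181.5))][:6]
b[5]=((-142,-20,32),(350.2,181.5))
o=np.array([549.3,-327.6,34]); B=bedR(.1)
for a in (y,b):
    p=fit([("w18",*x) for x in a],[549,-328,.1,34]); print("in bed",(B.T@(np.array([p[0],p[1],p[3]])-o)).round(2))
E
```

```text
[ 5.47842e+02 -3.27228e+02  9.50000e-02  3.38490e+01] rms 0.69
    ('w18', (0, -45, 128), (229.5, 119.8)) [-2.3 -0.3]
    ('w18', (0, -45, 64), (289.2, 119.8)) [-1.7  0.2]
in bed [-0.89  0.52 -1.11]
[ 5.48335e+02 -3.27383e+02  9.80000e-02  3.36880e+01] rms 0.38
in bed [-0.44  0.31 -0.88]
```

```bash
python3 -c "
from station import robot
print(robot.close_job()); print(robot.get_obs()['time'])"
```

```text
the job is handed in; nothing more can be done
None
the job is handed in; nothing more can be done
```

Both cases now lie upside down on the green stand, blue at the bottom and yellow squarely on top, tabs at the upper end. I handed the job in at about 25 s of the 67 s allowed.

**How it was done:** I gripped each case by its paired tabs at 90 N, lifted it straight up and turned it half a turn about the tool axis. I then lowered it to a light touch of a few newtons on what was below. Each case was slid against the fence, with readings of about 21 N for blue and 13 N for yellow, eased to about 10 N, and then released.

**Last checks:**
- **Position:** the final wrist picture puts both cases within about 1 mm of centre and of the fence. They line up with each other to about 0.5 mm and 0.2°.
- **Closed and flat:** both cases look shut and flat, with no visible gap.
- **Surroundings:** the jars, glue bottle, fossil, wood block and brush looked unmoved in the last scene and top views. The arm partly hid the spatula in the top view, but the scene view showed it in place.
- **Gripper:** it stood clear of everything at the end.

**Disagreements:**
- Heights measured from the pictures came out 0–3 mm below the stated values, about what the calibration allows.
- An earlier side view put the blue case about 0.6 mm further along the centre line and about 2 mm nearer the fence than the last view did. The fence touch settled that question.

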